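# Load the goldsmith's gravity rack to its samples

## Task

Load each of the two sloped lanes of the gravity rack with the wooden block that has the same outline as the flat sample lying at the foot of that lane. Set each block down upright and lengthwise on the rollers in the upper half of its lane, without dropping it in from above, and let it slide down until it rests against the stop. Leave the third block, and the hammer, steel block and tin, where they are.

Things in the scene. Friction and masses are not known exactly. Their poses are not given: they have to be found in the camera images.
- round_block: Plain wooden forming block, solid, 100 mm long x 46 mm wide x 60 mm tall with vertical sides, about 170 g (may be half as heavy again or lighter). Its outline from above has half-round ends (radius 23 mm) and flat parallel flanks over the middle 54 mm. Origin: centre of the underside (mid-length, mid-width); x along the 100 mm length, z up. Starts upright on the white tile at any heading.
- pointed_block: Plain wooden forming block, solid, 100 mm long x 46 mm wide x 60 mm tall with vertical sides, about 170 g (may be half as heavy again or lighter). Its outline from above is a long hexagon: both ends come to a 90 degree point, with flat parallel flanks over the middle 54 mm. Origin: centre of the underside (mid-length, mid-width); x along the 100 mm length, z up. Starts upright on the white tile at any heading.
- tee_block: Plain wooden forming block, solid, 100 mm long x 46 mm wide x 60 mm tall with vertical sides, about 170 g (may be half as heavy again or lighter). Its outline from above is a T: a head 46 mm wide over x = +10 to +50 mm, and a stem 26 mm wide over x = -50 to +10 mm. Its centre of mass is at about x = +7 mm. Origin: centre of the underside (mid-length, mid-width); x along the 100 mm length, z up. Starts upright on the white tile at any heading.
- round_sample: Fixed sample: a 12 mm thick flat wooden slice with the same 100 x 46 mm outline as the round-ended block. It lies flat on the apron at the foot of one of the two lanes, or else (not in use) on the small grey board away from the rack. Origin: centre of its underside, x along its length. Not to be moved.
- pointed_sample: Fixed sample: a 12 mm thick flat wooden slice with the same 100 x 46 mm outline as the pointed block. It lies flat on the apron at the foot of one of the two lanes, or else (not in use) on the small grey board away from the rack. Origin: centre of its underside, x along its length. Not to be moved.
- tee_sample: Fixed sample: a 12 mm thick flat wooden slice with the same 100 x 46 mm outline as the T-shaped block. It lies flat on the apron at the foot of one of the two lanes, or else (not in use) on the small grey board away from the rack. Origin: centre of its underside, x along its length. Not to be moved.
- lane_near: The lane nearer to the robot base: trough floored with free-turning rollers, falling at 16 degrees to its stop, 300 mm long, 56 mm wide inside. Origin: level with the roller tops (its floor), mid-width, at the stop's face; x down the slope (floor from x = -300 mm, the open high end, to 0), y across, z square to it, up. A block let go slides down by itself; at the stop its origin is at x = -50 mm, y = z = 0.
- lane_far: The lane farther from the robot base: trough floored with free-turning rollers, falling at 16 degrees to its stop, 300 mm long, 56 mm wide inside. Origin: level with the roller tops (its floor), mid-width, at the stop's face; x down the slope (floor from x = -300 mm, the open high end, to 0), y across, z square to it, up. A block let go slides down by itself; at the stop its origin is at x = -50 mm, y = z = 0.
- lane_near_sample (a point): Point on the flat apron (8 mm above the bench) just beyond the stop of lane_near, where that lane's sample lies (within 10 mm).
- lane_far_sample (a point): Point on the flat apron (8 mm above the bench) just beyond the stop of lane_far, where that lane's sample lies (within 10 mm).
- rack: Metal rack, fixed, 420 x 156 mm, grey base. Two parallel lanes, centres 75 mm apart; rails stand 12 mm above the roller tops and are 4 mm thick, stops stand 26 mm; high ends 115 mm above the bench; rollers 18 mm thick, 24.5 mm apart. x: level heading of downhill, towards the robot's left (varies 0.25 rad); z up. Origin: on the bench, between the lanes.
- tile: Fixed white ceramic tile, 340 (x) x 420 (y) x 6 mm, on which the blocks stand (block undersides 6 mm above the bench). Origin: centre of the underside.
- board: Small fixed grey soldering board, 75 x 140 x 8 mm, on the far side of the bench, where the unused sample lies. Origin: centre of the underside.
- hammer: Bystander: loose hammer, 220 mm long, lying on the bench beyond the tile; x along its length, origin under its middle.
- anvil_block: Bystander: loose plain steel bench block, 100 x 70 x 25 mm. Origin: centre of the underside.
- tin: Bystander: closed green tin, 64 mm across, 75 mm tall, upright. Origin: centre of the underside.

How it is judged:
By the outcome, as a careful person would: the job done as asked, in the order asked, and still so for the second after the job is handed in, with the robot touching nothing.
It also fails if it takes over 56 s, if anything falls off the work surface, if the arm or the gripper's body presses on something with over 40 N, if the wrist force passes 120 N, or if a joint passes its speed limit or range.

## Robot

A 6-joint arm with a two-finger parallel gripper is mounted at the origin on the work surface. World frame = base frame: x ahead of the robot, y to its left, z up, the work surface at z = 0. Lengths are in m, angles in rad, forces in N, time in s.
With the tool pointing down it reaches from about 0.425 to 1.125 m from the base axis. Payload 14.9 kg.
Tool frame: the origin (TCP) lies midway between the tips of the shut fingers; the grasp point (between the pads) lies 19 mm behind it; z points along the fingers, y is the line along which they close (so a half turn about z gives the same grasp; the last joint's range is limited). The gripper opens to 91 mm and grips with 3 to 60 N. Pads are 32 mm wide; open, the fingers measure 118 mm over their backs; the gripper's body (76 mm by 178 mm) begins 60 mm behind the grasp point.
Start: joints at [1.177, 0.379, 1.734, -0, 1.028, -0.033], TCP at [0.247, 0.655, 0.178] pointing down, gripper open.
Joint ranges: [-2.77, 2.77], [-0.74, 2.19], [0, 2.66], [-1.06, 4.2], [0.31, 2.87], [-3.08, 3.08]. Speed limits (rad/s): [1.89, 1.89, 2.39, 3.14, 3.14, 3.14].

## Interface

Orientations are given as a unit quaternion [x, y, z, w].
In Python, from station import get_obs, grab_frame, job gives the robot as it stands. The module is installed in compiled form; this text tells all that it offers.
- The arm moves only by the tool servo_tool, never from a script. Its argument "rows" is a list that holds one entry, the list of rows, each a list of 7 numbers: the shift along the world's x, y, z in cm, then the turn, a rotation vector about the world's x, y, z in degrees, then the opening, from 0 (shut) to 1 (fully open). In form: [[[dx, dy, dz, rx, ry, rz, hand], ...]]. A call has 1 to 20 rows; each row is the pose to reach, as a shift and turn from the pose commanded when the call began; what a row does not reach only later rows make up. A row lasts 1/10 s, in which the tool goes at most 50 mm and 8.59 degrees, less where a joint would pass 70% of its speed; a pose out of reach is approached as far as the arm can. A call with a gripper value outside its range is refused whole. The fingers move at their own pace and stop on an object; "grip_force" is the grip in N (left out, the last holds). Time passes only in rows, so rows that repeat a pose let the fingers close. It gives the time, the measured TCP pose, the force, the opening and the grip force at its end, in the units of the state.
- get_obs(): the state, without advancing time (a new reading comes with each control period).
- grab_frame(name): name is "side" or "top"; returns a dict with "pixels" (400x640x3 uint8, red, green, blue), "K" (3x3 intrinsics, pixels), "origin" and "attitude" of the camera in the world. Camera axes: x right, y down, z forward; pixel columns grow to the right and rows downward; lengths in m; the calibration is good to about 2 mm. A picture is of the moment at which its call begins. There is no depth.
- job.finish_job(): hands the job in; it is judged then, once.
The state is a dict: "time": time; "q": joint angles; "qd": joint speeds; "tau": joint torques, N m; "ee_pos": TCP position; "ee_rot": TCP orientation; "ft_force": force on the tool from outside, world axes, zero at the start; "ft_torque": the same for the moment, N m; "finger_gap": finger opening in m; "finger_force": force on a finger pad.
Only numpy, scipy, OpenCV 4.12 (cv2) and the standard library are available. Lean on these libraries where they do the work, as an engineer would, in place of code of your own. Each camera call takes 0.05 s, during which the arm holds its last target. There are 200 camera calls.

## Working session

There is one attempt and no reset: what is moved stays moved. The work goes in short steps, Python scripts to look and compute and a tool call to move; the robot and the scene stay as the last step left them, time stands still between calls to the robot, and variables do not carry over. Pictures are saved under pics/ and viewed, at most 10 in all, crops included, and the job is handed in when it is done.

Besides the shell and the picture viewer there is one more tool, called after "Call:" as name([rows], argument=value, ...), one row to a line, values as JSON. servo_tool: Moves the arm, as the interface text tells. Its arguments: {"type":"object","properties":{"rows":{"type":"array","items":{"type":"array","items":{"type":"array","items":{"type":"number"}}}},"grip_force":{"type":"number"}},"required":["rows"]}

```bash
mkdir -p pics; python3 - <<'E'
from station import get_obs, grab_frame
import cv2,pickle
o=get_obs();print(o['time'],o['ee_pos'],o['ee_rot'],o['finger_gap'])
for n in('top','side'):
    f=grab_frame(n);pickle.dump(f,open(n+'.pkl','wb'));cv2.imwrite(f'pics/{n}0.png',f['pixels'][:,:,::-1]);print(n,f['K'],f['origin'],f['attitude'])
E
```

```text
0.0 [0.24692417 0.65451351 0.17688694] [ 1.79426189e-01  9.83771279e-01 -5.46059097e-04 -1.25891478e-04] 0.09114526233212603
top [[491.95298616   0.         314.53349797]
 [  0.         491.95298616 197.4687967 ]
 [  0.           0.           1.        ]] [0.47267864 0.01094516 1.22340632] [ 0.70641126 -0.70564783  0.03568942 -0.04207778]
side [[473.29890205   0.         313.07720365]
 [  0.         473.29890205 196.39154151]
 [  0.           0.           1.        ]] [ 0.3838788  -0.90455922  0.93593035] [ 0.90687644 -0.10154589  0.05776853 -0.40487819]
```

View pics/top0.png

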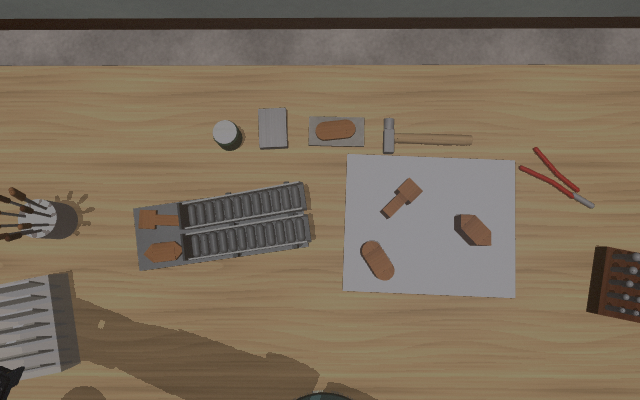

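View pics/side0.png

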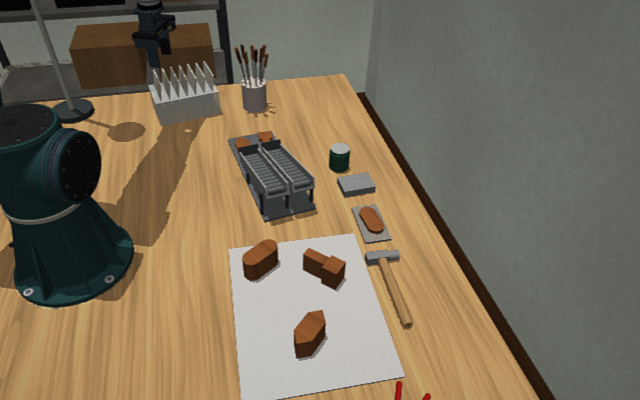

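The top view shows the tee sample at the foot of the far lane (158,219), the pointed sample at the near lane (163,252), and the round sample on the board (335,130). The blocks are tee at (402,198), pointed at (473,230) and round at (378,260). Next I'll enlarge for precise points.

```bash
python3 - <<'E'
import cv2
i=cv2.imread('pics/top0.png')
def crop(n,x,y,w,h,s):
    c=cv2.resize(i[y:y+h,x:x+w],None,fx=s,fy=s,interpolation=cv2.INTER_CUBIC)
    for k in range(0,w,10):cv2.putText(c,str(x+k),(k*s,8),0,.3,(0,255,255));cv2.line(c,(k*s,8),(k*s,14),(0,255,255))
    for k in range(0,h,10):cv2.putText(c,str(y+k),(0,k*s+4),0,.3,(0,255,255));cv2.line(c,(20,k*s),(26,k*s),(0,255,255))
    cv2.imwrite(f'pics/{n}.png',c)
crop('blocks',370,175,130,75,6)
crop('rack',130,175,190,100,4)
E
```

```text
(no output)
```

View pics/blocks.png

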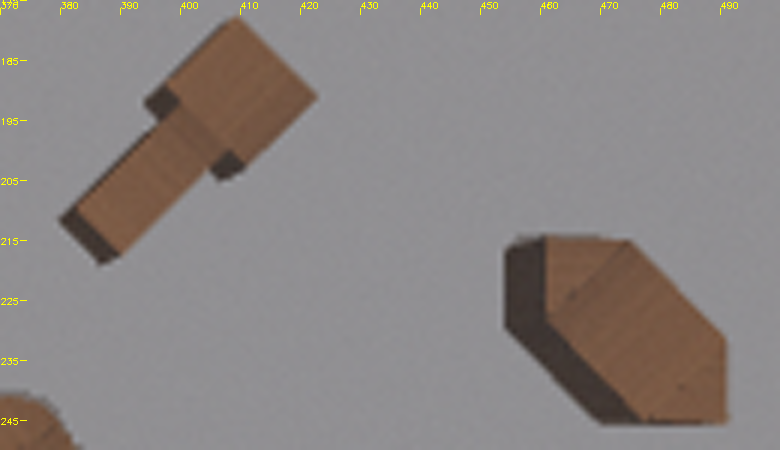

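View pics/rack.png

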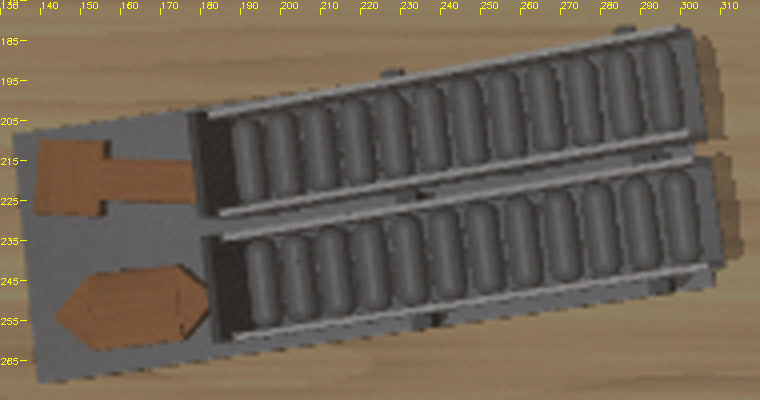

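In the blocks crop, the tee head's front corners are at (236,17) and (318,96) and its stem end is at (76,207)/(121,255). The pointed apexes are at (546,237) and (728,423). In the rack crop, the rail ends are at (676,28), (688,133), (692,158) and (708,267). The side view of the rack will give heights.

```bash
python3 - <<'E'
import cv2
i=cv2.imread('pics/side0.png')
x,y,w,h,s=225,130,98,92,6
c=cv2.resize(i[y:y+h,x:x+w],None,fx=s,fy=s,interpolation=cv2.INTER_CUBIC)
cv2.imwrite('pics/rackside.png',cv2.convertScaleAbs(c,alpha=1.5))
E
```

```text
(no output)
```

View pics/rackside.png

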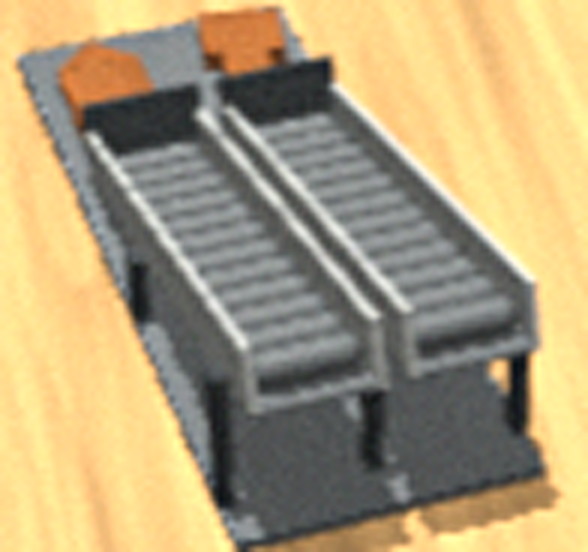

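```bash
cat >h.py <<'E'
import numpy as np,pickle
from scipy.spatial.transform import Rotation as R
from scipy.optimize import least_squares
F={n:pickle.load(open(n+'.pkl','rb')) for n in('top','side')}
def proj(n,P):
    f=F[n];c=(np.atleast_2d(P)-f['origin'])@R.from_quat(f['attitude']).as_matrix();u=c@f['K'].T
    return u[:,:2]/u[:,2:]
def ray(n,p,z):
    f=F[n];p=np.atleast_2d(p);d=np.c_[p,np.ones(len(p))]@np.linalg.inv(f['K']).T@R.from_quat(f['attitude']).as_matrix().T
    return f['origin']+d*((z-f['origin'][2])/d[:,2])[:,None]
A=np.radians(16)
def lane(p,s): # s=+1 far/-1 near ; returns origin, Rot. heading yaw: x downhill
    x,y,w,z=p;Rw=R.from_euler('z',w)
    # downhill heading ~ +y world; lane y axis = left of downhill = toward -x (near)
    return np.array([x,y,z])+Rw.apply([0,-37.5e-3*s,0]), Rw*R.from_euler('y',A)
E
python3 - <<'E'
from h import *
cr=lambda a,x,y,s:(np.array(a,float)+.5)/s-.5+[x,y]
T=cr([(676,28),(688,133),(692,158),(708,267),(208,116),(222,212),(224,237),(236,337)],130,175,4)
S=cr([(533,287),(406,313),(378,320),(246,350),(337,88),(230,105),(202,112),(92,135)],225,130,6)
def pts(p):
    out=[]
    for lx in(-.3,0):
        for s,sy in((1,-1),(1,1),(-1,-1),(-1,1)):
            o,r=lane(p,s);out.append(o+r.apply([lx,sy*.03,.012]))
    return np.array(out)
for use in('top','both','side'):
    f=lambda p:np.r_[(proj('top',pts(p))-T).ravel()*(use!='side'),(proj('side',pts(p))-S).ravel()*(use!='top')]
    r=least_squares(f,[.45,.3,1.6,.03],loss='soft_l1');print(use,r.x.round(4));
    if use=='both': print(f(r.x).reshape(-1,2).round(1).tolist());np.save('rack.npy',r.x)
p=np.load('rack.npy')
print('hi end z',p[3]+.3*np.sin(A))
print('tile corners',ray('top',[(347,155),(515,160),(515,297),(343,291)],.006).round(3).tolist())
te=ray('top',cr([(236,17),(318,96),(76,207),(121,255),(165,88)],370,175,6),.066)
sz=np.linalg.norm
print('tee',sz(te[0]-te[1]),sz(te[2]-te[3]),sz((te[0]+te[1]-te[2]-te[3])/2),sz(te[0]-te[4]))
def fit(M,P):
    g=lambda q:(R.from_euler('z',q[2]).apply(M)[:,:2]+q[:2]-P[:,:2]).ravel()
    best=min((least_squares(g,[*P[:,:2].mean(0),a]) for a in(-2,-.5,1,2.5)),key=lambda r:r.cost);print(best.x[:2].round(4),np.degrees(best.x[2]).round(2),(best.fun*1e3).round(1))
fit(np.array([[.05,.023,0],[.05,-.023,0],[-.05,.013,0],[-.05,-.013,0],[.01,.023,0]]),te)
po=ray('top',cr([(546,237),(632,241),(726,337),(728,423),(643,420),(546,322)],370,175,6),.066)
a=np.array([[-.05,0,0],[-.027,.023,0],[.027,.023,0],[.05,0,0],[.027,-.023,0],[-.027,-.023,0]])
fit(a*[1,-1,1],po);fit(a,po)
for s in(1,-1):
    o,r=lane(p,s);print(o.round(4),r.as_matrix().round(3).tolist())
    print(r.apply([-.215,0,0])+o)
E
```

```text
top [0.5228 0.3305 1.7147 0.0257]
both [0.5239 0.3304 1.713  0.0261]
[[-0.3, -0.2], [0.4, -0.3], [0.3, -0.0], [-0.0, -0.7], [0.5, -0.7], [-0.2, -0.2], [-0.0, -0.3], [-0.3, -0.5], [-0.4, -0.3], [-0.1, 0.2], [-0.7, 0.3], [-0.3, 0.3], [-0.8, -0.5], [-0.7, 0.3], [-0.6, 0.1], [-0.5, 0.0]]
side [0.5262 0.332  1.709  0.0248]
hi end z 0.10876116302759145
tile corners [[0.715, -0.059, 0.006], [0.702, -0.479, 0.006], [0.364, -0.465, 0.006], [0.378, -0.048, 0.006]]
tee 0.044651524119819555 0.025657303462828296 0.09940918357947692 0.04019746576262778
[ 0.5979 -0.1826] -45.81 [ 0.7 -0.  -0.8 -0.4 -0.7  0.5 -0.4 -0.3  1.2  0.2]
[ 0.5251 -0.3563] 223.44 [  0.    0.2 -31.   34.6 -32.6  32.8  -0.1  -0.2  31.3 -34.   32.4 -33.4]
[ 0.5251 -0.3563] 223.38 [ 0.1  0.1  0.7  1.2 -1.1 -0.6 -0.2 -0.2 -0.3 -0.6  0.8  0. ]
[0.561  0.3357 0.0261] [[-0.136, -0.99, -0.039], [0.952, -0.142, 0.273], [-0.276, 0.0, 0.961]]
[0.59030168 0.13110733 0.08533199]
[0.4868 0.3251 0.0261] [[-0.136, -0.99, -0.039], [0.952, -0.142, 0.273], [-0.276, 0.0, 0.961]]
[0.51605864 0.1204786  0.08533199]
```

Call:
servo_tool([
  [[37.05,-85.7,0,0,0,-100,1],[37.05,-85.7,0,0,0,-100,1],[37.05,-85.7,0,0,0,-100,1],[37.05,-85.7,0,0,0,-100,1],[37.05,-85.7,0,0,0,-100,1],[37.05,-85.7,0,0,0,-100,1],[37.05,-85.7,0,0,0,-100,1],[37.05,-85.7,0,0,0,-100,1],[37.05,-85.7,0,0,0,-205,1],[37.05,-85.7,0,0,0,-205,1],[37.05,-85.7,0,0,0,-205,1],[37.05,-85.7,0,0,0,-205,1],[37.05,-85.7,0,0,0,-205,1],[37.05,-85.7,0,0,0,-205,1],[37.05,-85.7,0,0,0,-205,1],[37.05,-85.7,0,0,0,-205,1],[37.05,-85.7,0,0,0,-205,1],[37.05,-85.7,0,0,0,-205,1],[37.05,-85.7,0,0,0,-205,1],[37.05,-85.7,-3,0,0,-205,1]],
], grip_force=30)

```text
time: 2.1
ee_pos: [0.6212, -0.2066, 0.1504]
ee_rot: [0.993, -0.114, 0.003, 0.001]
ft_force: [-0.7, 0.8, 0.6]
finger_gap: 0.0911
finger_force: 0.0
```

Call:
servo_tool([
  [[0,0,-3,0,0,-30,1],[0,0,-3,0,0,-30,1],[0,0,-3,0,0,-30,1],[0,0,-3,0,0,-30,1],[0,0,-3,0,0,-30,1],[0,0,-3,0,0,-30,1]],
])

```text
time: 2.7
ee_pos: [0.6175, -0.202, 0.1173]
ee_rot: [0.932, -0.362, -0.0, -0.0]
ft_force: [-0.2, 1.0, -0.0]
finger_gap: 0.0915
finger_force: 0.0
```

```bash
cat >st.py <<'E'
from h import *
from station import get_obs
def st():
    o=get_obs();r=R.from_quat(o['ee_rot']);m=r.as_matrix()
    print('t',o['time'],'pos',o['ee_pos'].round(4),'yawy',np.degrees(np.arctan2(m[1,1],m[0,1])).round(2),'z',m[:,2].round(4),'gap',o['finger_gap'],'q6',o['q'][5].round(3),'F',o['ft_force'].round(1))
    return np.array(o['ee_pos']),r
E
python3 -c "from st import *;st()"
```

```text
t 2.7 pos [ 0.6175 -0.202   0.1173] yawy -132.42 z [-3.e-04  1.e-04 -1.e+00] gap 0.09145659188393714 q6 1.959 F [-0.2  1.  -0. ]
```

Call:
servo_tool([
  [[0,-0.07,-4,0,0,-3.4,1],[0,-0.07,-7,0,0,-3.4,1],[0,-0.07,-8.9,0,0,-3.4,1],[0,-0.07,-8.9,0,0,-3.4,1],[0,-0.07,-8.9,0,0,-3.4,1],[0,-0.07,-8.9,0,0,-3.4,0],[0,-0.07,-8.9,0,0,-3.4,0],[0,-0.07,-8.9,0,0,-3.4,0],[0,-0.07,-8.9,0,0,-3.4,0],[0,-0.07,-8.9,0,0,-3.4,0],[0,-0.07,-8.9,0,0,-3.4,0],[0,-0.07,-8.9,0,0,-3.4,0]],
], grip_force=40)

```text
time: 3.9
ee_pos: [0.6178, -0.2027, 0.0286]
ee_rot: [0.921, -0.39, 0.0, -0.0]
ft_force: [0.4, 0.4, 0.4]
finger_gap: 0.0445
finger_force: 40.0
```

```bash
python3 -c "from st import *;st()"
```

```text
t 3.9 pos [ 0.6178 -0.2027  0.0286] yawy -135.96 z [ 3.e-04  1.e-04 -1.e+00] gap 0.044510397285758 q6 2.02 F [0.4 0.4 0.4]
```

```bash
cat >>st.py <<'E'
def goal(s,lx,h,ly=0):
    o,r=lane(np.load('rack.npy'),s)
    T=r.as_matrix()@np.diag([1,-1,-1.])
    return o+r.apply([lx,ly,h]),R.from_matrix(T)
def show(*g):
    p,r=st()
    for a in g:
        P,T=goal(*a);print(a,'cm',((P-p)*100).round(2),'deg',np.degrees((T*r.inv()).as_rotvec()).round(2))
E
python3 -c "from st import *;show((1,-.187,.0226+.06),(1,-.187,.0226+.015),(1,-.187,.0226))"
```

```text
t 3.9 pos [ 0.6178 -0.2027  0.0286] yawy -135.96 z [ 3.e-04  1.e-04 -1.e+00] gap 0.044510397285758 q6 2.02 F [0.4 0.4 0.4]
(1, -0.187, 0.08259999999999999) cm [-3.45 38.3  12.84] deg [ -9.31  18.96 142.92]
(1, -0.187, 0.037599999999999995) cm [-3.28 37.07  8.51] deg [ -9.31  18.96 142.92]
(1, -0.187, 0.0226) cm [-3.22 36.66  7.07] deg [ -9.31  18.96 142.92]
```

Call:
servo_tool([
  [[0,0,4,0,0,0,0],[0,0,9,0,0,0,0],[0,0,14,0,0,0,0],[0,0,15,-9.31,18.96,142.92,0],[0,0,15,-9.31,18.96,142.92,0],[0,0,15,-9.31,18.96,142.92,0],[0,0,15,-9.31,18.96,142.92,0],[0,0,15,-9.31,18.96,142.92,0],[-1,4,15,-9.31,18.96,142.92,0],[-1,8,15,-9.31,18.96,142.92,0],[-1,12,15,-9.31,18.96,142.92,0],[-2,16,15,-9.31,18.96,142.92,0],[-2,20,15,-9.31,18.96,142.92,0],[-2,24,15,-9.31,18.96,142.92,0],[-3,28,15,-9.31,18.96,142.92,0],[-3,32,15,-9.31,18.96,142.92,0],[-3.45,35,15,-9.31,18.96,142.92,0],[-3.45,38.3,15,-9.31,18.96,142.92,0],[-3.45,38.3,13.5,-9.31,18.96,142.92,0],[-3.45,38.3,12.84,-9.31,18.96,142.92,0]],
])

```text
time: 5.9
ee_pos: [0.5824, 0.1812, 0.1557]
ee_rot: [0.646, 0.751, -0.092, 0.105]
ft_force: [0.9, -0.3, -0.8]
finger_gap: 0.0442
finger_force: 40.0
```

```bash
python3 -c "from st import *;show((1,-.187,.0226+.06),(1,-.187,.0226+.015),(1,-.187,.0226+.006),(1,-.187,.0226))"
python3 - <<'E'
from station import grab_frame
import cv2,numpy as np
a=grab_frame('side')['pixels'][90:260,180:360,::-1];cv2.imwrite('pics/p1.png',cv2.convertScaleAbs(cv2.resize(a,None,fx=3,fy=3,interpolation=2),alpha=1.4))
E
```

```text
t 5.9 pos [0.5824 0.1812 0.1557] yawy 8.59 z [ 0.0395 -0.2735 -0.9611] gap 0.04419139339072114 q6 0.426 F [ 0.9 -0.3 -0.8]
(1, -0.187, 0.08259999999999999) cm [ 0.09 -0.09  0.13] deg [ 0.05 -0.1  -0.44]
(1, -0.187, 0.037599999999999995) cm [ 0.26 -1.32 -4.2 ] deg [ 0.05 -0.1  -0.44]
(1, -0.187, 0.0286) cm [ 0.3  -1.56 -5.06] deg [ 0.05 -0.1  -0.44]
(1, -0.187, 0.0226) cm [ 0.32 -1.73 -5.64] deg [ 0.05 -0.1  -0.44]
```

View pics/p1.png

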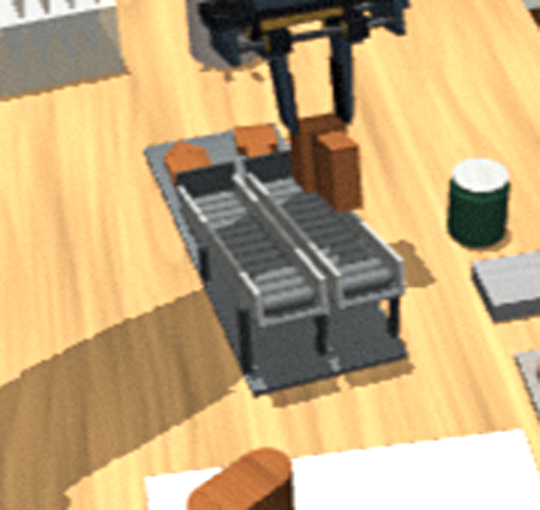

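The tee is held squarely above the far lane with its head downhill (block at about (325,165) in the crop). Now lowering to just above the rollers.

Call:
servo_tool([
  [[0.2,-1,-3,0,0,-0.4,0],[0.3,-1.4,-4.6,0,0,-0.4,0],[0.3,-1.56,-5.06,0,0,-0.4,0],[0.3,-1.56,-5.06,0,0,-0.4,0],[0.3,-1.56,-5.06,0,0,-0.4,0]],
])

```text
time: 6.45
ee_pos: [0.5867, 0.1649, 0.1072]
ee_rot: [0.652, 0.746, -0.091, 0.105]
ft_force: [-0.3, -0.3, -0.8]
finger_gap: 0.0446
finger_force: 40.0
```

```bash
python3 -c "from st import *;show((1,-.187,.0226))"
```

```text
t 6.45 pos [0.5867 0.1649 0.1072] yawy 7.71 z [ 0.0381 -0.2729 -0.9613] gap 0.044563795359086444 q6 0.449 F [-0.3 -0.3 -0.8]
(1, -0.187, 0.0226) cm [-0.11 -0.09 -0.78] deg [-0.02  0.07  0.43]
```

Call:
servo_tool([
  [[-0.05,0,-0.3,0,0,0.4,0],[-0.05,-0.05,-0.4,0,0,0.4,0],[-0.05,-0.05,-0.4,0,0,0.4,0],[-0.05,-0.05,-0.4,0,0,0.4,0]],
])

```text
time: 6.85
ee_pos: [0.586, 0.1645, 0.1029]
ee_rot: [0.649, 0.748, -0.091, 0.106]
ft_force: [-2.1, 2.8, 4.8]
finger_gap: 0.0444
finger_force: 40.0
```

```bash
python3 -c "from st import *;show((1,-.187,.0226))"
```

```text
t 6.85 pos [0.586  0.1645 0.1029] yawy 8.16 z [ 0.0403 -0.2726 -0.9613] gap 0.04441156200220341 q6 0.445 F [-2.1  2.8  4.8]
(1, -0.187, 0.0226) cm [-0.04 -0.05 -0.36] deg [-0.02  0.07 -0.01]
```

Call:
servo_tool([
  [[0,0,-0.1,0,0,0,0],[0,0,-0.1,0,0,0,0],[0,0,-0.1,0,0,0,0]],
])

```text
time: 7.15
ee_pos: [0.5862, 0.1647, 0.1026]
ee_rot: [0.649, 0.748, -0.091, 0.106]
ft_force: [-5.0, 3.7, 15.8]
finger_gap: 0.0443
finger_force: 40.1
```

```bash
python3 - <<'E'
from st import *
show((1,-.187,.0226));print(get_obs()['ft_torque'])
from station import grab_frame
import cv2
a=grab_frame('side')['pixels'][120:230,220:330,::-1];cv2.imwrite('pics/p2.png',cv2.convertScaleAbs(cv2.resize(a,None,fx=5,fy=5,interpolation=2),alpha=1.4))
E
```

```text
t 7.15 pos [0.5862 0.1647 0.1026] yawy 8.14 z [ 0.0404 -0.2725 -0.9613] gap 0.04432892540926728 q6 0.446 F [-5.   3.7 15.8]
(1, -0.187, 0.0226) cm [-0.06 -0.07 -0.33] deg [-0.02  0.08  0.  ]
[-0.10858456  1.01520556 -0.31428173]
```

View pics/p2.png

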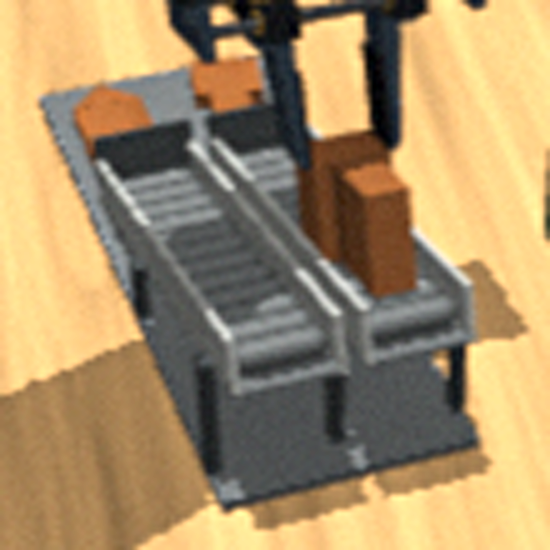

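The stem's bottom edge shows at (375–415, 293) in the crop. I'll check its lane position numerically, since the sideways force suggests it may be touching the far rail.

```bash
python3 - <<'E'
from st import *
o,r=lane(np.load('rack.npy'),1)
px=(np.array([(376,297),(414,288)])+.5)/5-.5+[220,120]
f=F['side']
for h in(0,.003,.006):
    d=np.c_[px,np.ones(2)]@np.linalg.inv(f['K']).T@R.from_quat(f['attitude']).as_matrix().T
    n=r.apply([0,0,1]);k=((o+h*n-f['origin'])@n)/(d@n)
    print(h,(r.inv().apply(f['origin']+d*k[:,None]-o)*1e3).round(1).tolist())
p,q=st()
print('tcp in lane',r.inv().apply(p-o)*1e3)
C=p+q.apply(np.array([[-.078,-.013,.0226],[-.078,.013,.0226]]))
print('pred',(proj('side',C)-[220,120])*5)
E
```

```text
0 [[-260.5, 10.1, -0.0], [-260.3, -12.5, -0.0]]
0.003 [[-266.9, 12.0, 3.0], [-266.6, -10.5, 3.0]]
0.006 [[-273.2, 13.9, 6.0], [-272.9, -8.5, 6.0]]
t 7.2 pos [0.5862 0.1646 0.1026] yawy 8.14 z [ 0.0404 -0.2726 -0.9613] gap 0.04412876168472662 q6 0.446 F [-5.6  3.7 15. ]
tcp in lane [-187.30137148   -0.64914189   25.90553801]
pred [[372.36906446 293.66146759]
 [416.49008142 283.41455315]]
```

Call:
servo_tool([
  [[0,0,0.07,0,0,0,0],[0,0,0.07,0,0,0,0],[0,0,0.07,0,0,0,0.8],[0,0,0.07,0,0,0,0.8],[0,0,0.07,0,0,0,0.8],[0,0,0.07,0,0,0,0.8],[0,0,0.07,0,0,0,0.8],[0,0,0.07,0,0,0,0.8],[0,0,0.07,0,0,0,0.8],[0,0,0.07,0,0,0,0.8],[-0.1,0.7,2.5,0,0,0,0.8],[-0.2,1.4,5,0,0,0,0.8],[-0.3,2.1,7.5,0,0,0,0.8],[-0.3,2.1,9,0,0,0,1]],
])

```text
time: 8.6
ee_pos: [0.5832, 0.186, 0.1932]
ee_rot: [0.649, 0.748, -0.09, 0.106]
ft_force: [0.8, -0.1, -0.2]
finger_gap: 0.0785
finger_force: 0.0
```

```bash
python3 - <<'E'
from st import *
p,r=st()
a,b=np.radians(-46.62),0
T=np.column_stack([[-np.sin(a),np.cos(a),0],[np.cos(a),np.sin(a),0],[0,0,-1]])
print('to pointed',((np.array([.5251,-.3563,.12])-p)*100).round(2),np.degrees((R.from_matrix(T)*r.inv()).as_rotvec()).round(2))
from station import grab_frame
import cv2
a=grab_frame('side')['pixels'][120:230,220:330,::-1];cv2.imwrite('pics/p3.png',cv2.convertScaleAbs(cv2.resize(a,None,fx=5,fy=5,interpolation=2),alpha=1.4))
E
```

```text
t 8.6 pos [0.5832 0.186  0.1932] yawy 8.19 z [ 0.0412 -0.2721 -0.9614] gap 0.07847263972306476 q6 0.416 F [ 0.8 -0.1 -0.2]
to pointed [ -5.81 -54.23  -7.32] [ 15.71  -5.34 -54.42]
```

View pics/p3.png

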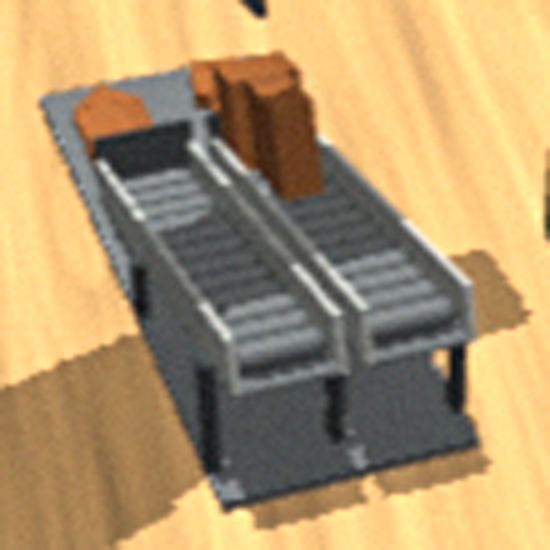

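The tee slid down with its head against the stop (stem end at about (303,193) in the crop). Now for the pointed block.

Call:
servo_tool([
  [[-5.8,-54.2,0,15.7,-5.3,-54.4,1],[-5.8,-54.2,0,15.7,-5.3,-54.4,1],[-5.8,-54.2,0,15.7,-5.3,-54.4,1],[-5.8,-54.2,0,15.7,-5.3,-54.4,1],[-5.8,-54.2,0,15.7,-5.3,-54.4,1],[-5.8,-54.2,0,15.7,-5.3,-54.4,1],[-5.8,-54.2,0,15.7,-5.3,-54.4,1],[-5.8,-54.2,0,15.7,-5.3,-54.4,1],[-5.8,-54.2,0,15.7,-5.3,-54.4,1],[-5.8,-54.2,0,15.7,-5.3,-54.4,1],[-5.8,-54.2,0,15.7,-5.3,-54.4,1],[-5.8,-54.2,-3,15.7,-5.3,-54.4,1],[-5.8,-54.2,-7.3,15.7,-5.3,-54.4,1],[-5.8,-54.2,-7.3,15.7,-5.3,-54.4,1],[-5.8,-54.2,-7.3,15.7,-5.3,-54.4,1]],
])

```text
time: 10.15
ee_pos: [0.5241, -0.3566, 0.118]
ee_rot: [0.929, 0.37, -0.002, -0.002]
ft_force: [0.5, 0.6, 1.1]
finger_gap: 0.0913
finger_force: 0.0
```

```bash
python3 - <<'E'
from st import *
p,r=st()
a=np.radians(-46.62)
T=np.column_stack([[-np.sin(a),np.cos(a),0],[np.cos(a),np.sin(a),0],[0,0,-1]])
print(((np.array([.5251,-.3563,.0286])-p)*100).round(2),np.degrees((R.from_matrix(T)*r.inv()).as_rotvec()).round(2))
E
```

```text
t 10.15 pos [ 0.5241 -0.3566  0.118 ] yawy -46.6 z [-0.0042  0.0023 -1.    ] gap 0.09132633212403726 q6 0.18 F [0.5 0.6 1.1]
[ 0.1   0.03 -8.94] [-0.13 -0.24 -0.02]
```

Call:
servo_tool([
  [[0.05,0,-4,0,0,0,1],[0.05,0,-7,0,0,0,1],[0.05,0,-8.9,0,0,0,1],[0.05,0,-8.9,0,0,0,1],[0.05,0,-8.9,0,0,0,1],[0.05,0,-8.9,0,0,0,0],[0.05,0,-8.9,0,0,0,0],[0.05,0,-8.9,0,0,0,0],[0.05,0,-8.9,0,0,0,0],[0.05,0,-8.9,0,0,0,0],[0.05,0,-8.9,0,0,0,0],[0.05,0,-8.9,0,0,0,0]],
], grip_force=40)

```text
time: 11.35
ee_pos: [0.5254, -0.3571, 0.03]
ee_rot: [0.929, 0.37, -0.001, -0.001]
ft_force: [-9.0, 6.3, 19.8]
finger_gap: 0.0385
finger_force: 10.1
```

```bash
python3 -c "
from st import *
show((-1,-.21,.0226+.06),(-1,-.21,.0226+.01))"
```

```text
t 11.35 pos [ 0.5254 -0.3571  0.03  ] yawy -46.6 z [-2.2e-03  9.0e-04 -1.0e+00] gap 0.03854585153344383 q6 0.18 F [-9.   6.3 19.8]
(-1, -0.21, 0.08259999999999999) cm [-1.32 50.49 13.34] deg [-15.68   5.33  54.39]
(-1, -0.21, 0.0326) cm [-1.13 49.13  8.53] deg [-15.68   5.33  54.39]
```

```bash
python3 - <<'E'
from station import grab_frame
import cv2,numpy as np
a=grab_frame('side')['pixels'][240:390,210:400,::-1];b=grab_frame('top')['pixels'][160:310,340:530,::-1]
cv2.imwrite('pics/p4.png',cv2.convertScaleAbs(cv2.resize(np.hstack([a,b]),None,fx=2.1,fy=2.1,interpolation=2),alpha=1.4))
E
```

```text
(no output)
```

View pics/p4.png

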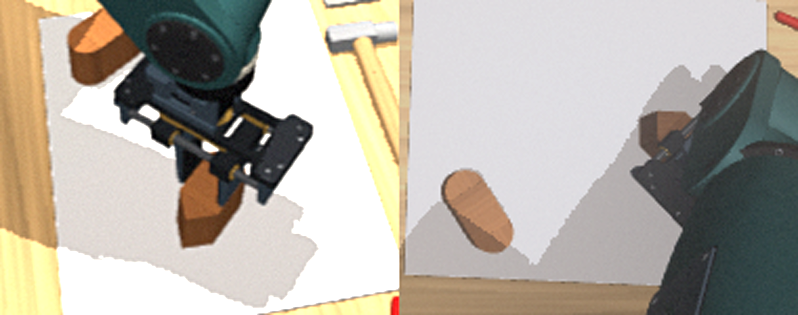

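The block looks gripped across its flanks (side view, at about (205,205)), but the gap and force are odd. I'll hold for a moment and read again.

Call:
servo_tool([
  [[0,0,0,0,0,0,0],[0,0,0,0,0,0,0],[0,0,0,0,0,0,0]],
])

```text
time: 11.75
ee_pos: [0.5252, -0.3566, 0.0346]
ee_rot: [0.929, 0.37, -0.001, -0.002]
ft_force: [-29.3, 23.6, 92.8]
finger_gap: 0.0139
finger_force: 48.3
```

Call:
servo_tool([
  [[0,0,0.4,0,0,0,1],[0,0,0.4,0,0,0,1],[0,0,0.4,0,0,0,1],[0,0,0.4,0,0,0,1]],
])

```text
time: 12.15
ee_pos: [0.5276, -0.3589, 0.0362]
ee_rot: [0.929, 0.37, 0.001, 0.002]
ft_force: [-0.5, -2.9, 23.1]
finger_gap: 0.0428
finger_force: 10.1
```

```bash
python3 - <<'E'
from st import *
st()
from station import grab_frame
import cv2
for n in('side','top'):
    a=grab_frame(n)['pixels'];cv2.imwrite(f'pics/q_{n}.png',a[:,:,::-1])
    # block pixels: orange mask component stats
    h=cv2.cvtColor(a,cv2.COLOR_RGB2HSV);m=cv2.inRange(h,(3,90,40),(13,255,200))
    k,l,s,c=cv2.connectedComponentsWithStats(m)
    print(n,[(*s[i],*c[i].round(0)) for i in range(1,k) if s[i][4]>60])
a=cv2.imread('pics/side0.png');h=cv2.cvtColor(a,cv2.COLOR_BGR2HSV);print(h[335,305],h[340,312])
E
```

```text
t 12.15 pos [ 0.5276 -0.3589  0.0362] yawy -46.59 z [ 0.0023 -0.0027 -1.    ] gap 0.04279351562730246 q6 0.181 F [-0.5 -2.9 23.1]
side [(np.int32(260), np.int32(45), np.int32(8), np.int32(22), np.int32(84), np.float64(263.0), np.float64(55.0)), (np.int32(357), np.int32(92), np.int32(198), np.int32(308), np.int32(2959), np.float64(465.0), np.float64(264.0)), (np.int32(359), np.int32(207), np.int32(25), np.int32(27), np.int32(412), np.float64(371.0), np.float64(220.0)), (np.int32(242), np.int32(243), np.int32(36), np.int32(37), np.int32(792), np.float64(257.0), np.float64(262.0)), (np.int32(297), np.int32(322), np.int32(37), np.int32(34), np.int32(747), np.float64(314.0), np.float64(340.0))]
top [(np.int32(501), np.int32(17), np.int32(46), np.int32(11), np.int32(176), np.float64(524.0), np.float64(21.0)), (np.int32(546), np.int32(17), np.int32(94), np.int32(11), np.int32(623), np.float64(596.0), np.float64(22.0)), (np.int32(0), np.int32(18), np.int32(278), np.int32(12), np.int32(2036), np.float64(123.0), np.float64(23.0)), (np.int32(275), np.int32(18), np.int32(39), np.int32(11), np.in
[... 280 characters left out ...]
t32(519), np.int32(165), np.int32(55), np.int32(34), np.int32(203), np.float64(548.0), np.float64(182.0)), (np.int32(139), np.int32(204), np.int32(84), np.int32(25), np.int32(1253), np.float64(178.0), np.float64(215.0)), (np.int32(472), np.int32(205), np.int32(13), np.int32(14), np.int32(90), np.float64(477.0), np.float64(211.0)), (np.int32(144), np.int32(241), np.int32(38), np.int32(22), np.int32(565), np.float64(164.0), np.float64(252.0)), (np.int32(362), np.int32(241), np.int32(32), np.int32(39), np.int32(755), np.float64(377.0), np.float64(260.0)), (np.int32(587), np.int32(247), np.int32(53), np.int32(76), np.int32(1877), np.float64(615.0), np.float64(287.0))]
[ 13 174 142] [ 12 167  99]
```

Call:
servo_tool([
  [[0,0,0,0,0,0,1],[0,0,0,0,0,0,1],[0,0,0,0,0,0,1],[0,0,0,0,0,0,1],[0,0,0,0,0,0,1],[0,0,0,0,0,0,1]],
])

```text
time: 12.85
ee_pos: [0.5249, -0.3567, 0.0331]
ee_rot: [0.929, 0.37, -0.001, -0.001]
ft_force: [0.2, 0.4, 1.5]
finger_gap: 0.0912
finger_force: 0.5
```

Call:
servo_tool([
  [[0,0,4,0,0,0,1],[0,0,8,0,0,0,1],[0,0,12,0,0,0,1],[0,5,14,0,0,0,1],[0,10,14,0,0,0,1],[0,15,14,0,0,0,1],[0,20,14,0,0,0,1],[0,25,14,0,0,0,1],[0,25,14,0,0,0,1]],
])

```text
time: 13.75
ee_pos: [0.5242, -0.1026, 0.173]
ee_rot: [0.928, 0.371, -0.001, -0.002]
ft_force: [1.1, 0.4, 1.3]
finger_gap: 0.091
finger_force: 0.0
```

```bash
python3 - <<'E'
from station import grab_frame
import cv2,pickle,numpy as np
t=grab_frame('top');s=grab_frame('side');pickle.dump((t,s),open('re.pkl','wb'))
a=t['pixels'][200:260,440:505,::-1];b=s['pixels'][290:370,275:345,::-1];c=t['pixels'][195:270,130:225,::-1]
z=lambda i,f:cv2.resize(i,None,fx=f,fy=f,interpolation=2)
M=np.zeros((600,800,3),np.uint8)
M[:360,:390]=z(a,6);M[:400,400:750]=z(b,5);M[370:595,:285]=z(c,3)
cv2.imwrite('pics/p5.png',cv2.convertScaleAbs(M,alpha=1.3))
E
```

```text
(no output)
```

View pics/p5.png

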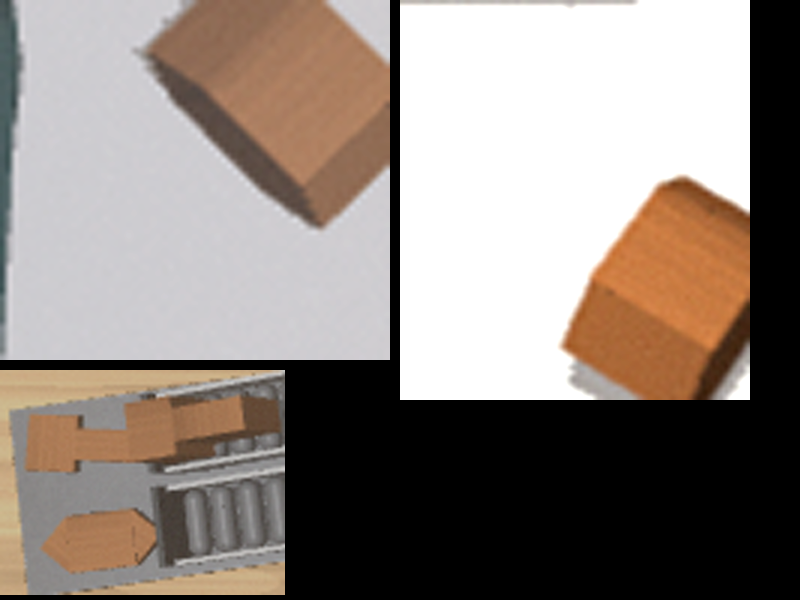

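The pointed block tipped over onto a flank: in the enlarged view its flank is up and it now lies near top-camera pixel (485,215). The tee rests at its stop. I'll fit the lying block's pose to both images by silhouette.

```bash
cat >fit.py <<'E'
from h import *
import cv2
from scipy.optimize import minimize
H=np.array([[-.05,0],[-.027,.023],[.027,.023],[.05,0],[.027,-.023],[-.027,-.023]])
V=np.vstack([np.c_[H,np.zeros(6)],np.c_[H,np.full(6,.06)]])
K=4
def mask(n,px,V3,pad=25):
    u=proj(n,V3);x0,y0=(u.min(0)-pad).astype(int);x1,y1=(u.max(0)+pad).astype(int)
    x0,y0=max(x0,0),max(y0,0);c=px[y0:y1,x0:x1]
    c=cv2.resize(c,None,fx=K,fy=K,interpolation=cv2.INTER_CUBIC)
    h=cv2.cvtColor(c,cv2.COLOR_RGB2HSV);m=((h[...,1]>45)).astype(np.uint8)
    k,l,s,_=cv2.connectedComponentsWithStats(m);cx=((u.mean(0)-[x0,y0])*K).astype(int)
    lab=l[cx[1],cx[0]] or 1+np.argmax(s[1:,4])
    return (l==lab).astype(np.uint8),np.array([x0,y0])
def fit(frames,pose,q0):
    """pose(q)->12x3 verts"""
    M={n:mask(n,f['pixels'],pose(q0)) for n,f in frames.items()}
    def cost(q,full=False):
        t=[]
        for n,(m,o) in M.items():
            u=((proj(n,pose(q))-o+.5)*K-.5);r=np.zeros_like(m)
            cv2.fillConvexPoly(r,cv2.convexHull(np.round(u*16).astype(np.int32)),1,shift=4)
            t.append((r&m).sum()/max(1,(r|m).sum()))
        return t if full else -sum(t)
    b=None
    for d in(0,.3,-.3):
        r=minimize(cost,np.array(q0)+[0,0,d],method='Nelder-Mead',options=dict(initial_simplex=np.array(q0)+[0,0,d]+np.array([[0,0,0],[.02,0,0],[0,.02,0],[0,0,.2]]),xatol=1e-5,fatol=1e-5))
        if b is None or r.fun<b.fun:b=r
    return b.x,cost(b.x,True)
up=lambda q:R.from_euler('z',q[2]).apply(V)+[q[0],q[1],.006]
# lying: centre (q0,q1), heading of block x =q2, block z -> horizontal heading q2-90
lie=lambda q:R.from_euler('z',q[2]).apply((V-[0,0,.03])@np.array([[1,0,0],[0,0,1],[0,-1,0]]))+[q[0],q[1],.006+.023]
E
python3 - <<'E'
from fit import *
t,s=pickle.load(open('re.pkl','rb'))
x,c=fit({'top':F['top'],'side':F['side']},up,[.5251,-.3563,np.radians(43.4)]);print('orig',x[:2],np.degrees(x[2]),c)
for n in('top','side'):
    x,c=fit({n:F[n]},up,[.5251,-.3563,np.radians(43.4)]);print(n,x[:2],np.degrees(x[2]),c)
n=np.array([.687,-.727])*.053
for fr in({'top':t,'side':s},{'top':t},{'side':s}):
    x,c=fit(fr,lie,[.5251+n[0],-.3563+n[1],np.radians(43.4)]);print('lie',x[:2],np.degrees(x[2]),c)
E
```

```text
orig [ 0.52563332 -0.35768261] 43.56320197500517 [np.float64(0.9240647682858738), np.float64(0.9714164049608772)]
top [ 0.52549779 -0.35626314] 43.56122025280446 [np.float64(0.9295982048944674)]
side [ 0.52618052 -0.3576138 ] 43.48184577756113 [np.float64(0.9757333333333333)]
lie [ 0.56370543 -0.39767702] 43.82445702865151 [np.float64(0.9686057248384118), np.float64(0.9779698951156361)]
lie [ 0.56337492 -0.39662777] 43.94820581576368 [np.float64(0.9750992421508481)]
lie [ 0.56374218 -0.39814233] 43.87199767241276 [np.float64(0.9837573730081873)]
```

Call:
servo_tool([
  [[3.9,-5,0,0,0,0.5,1],[3.9,-10,0,0,0,0.5,1],[3.9,-15,0,0,0,0.5,1],[3.9,-20,0,0,0,0.5,1],[3.9,-25,0,0,0,0.5,1],[3.9,-29.5,0,0,0,0.5,1],[3.9,-29.5,-4,0,0,0.5,1],[3.9,-29.5,-6,0,0,0.5,1],[3.9,-29.5,-6,0,0,0.5,1],[3.9,-29.5,-6,0,0,0.5,1]],
], grip_force=25)

```text
time: 14.85
ee_pos: [0.5637, -0.4028, 0.1135]
ee_rot: [0.928, 0.373, -0.001, -0.001]
ft_force: [0.5, -0.6, 0.4]
finger_gap: 0.0911
finger_force: 0.0
```

```bash
python3 -c "
from st import *
p,r=st();print((np.array([.5636,-.3975,.036])-p)*100)"
```

```text
t 14.85 pos [ 0.5637 -0.4028  0.1135] yawy -46.15 z [-0.0029  0.0014 -1.    ] gap 0.09111748261047657 q6 0.152 F [ 0.5 -0.6  0.4]
[-6.47794344e-03  5.29170876e-01 -7.75024738e+00]
```

Call:
servo_tool([
  [[0,0.5,-3,0,0,0,1],[0,0.5,-6,0,0,0,1],[0,0.5,-7.7,0,0,0,1],[0,0.5,-7.7,0,0,0,1],[0,0.5,-7.7,0,0,0,1]],
])

```text
time: 15.35
ee_pos: [0.5648, -0.3974, 0.0377]
ee_rot: [0.927, 0.374, -0.001, -0.0]
ft_force: [0.4, -0.3, 0.6]
finger_gap: 0.091
finger_force: 0.0
```

```bash
python3 -c "
from st import *
p,r=st();print((np.array([.5636,-.3975,.036])-p)*100)"
```

```text
t 15.35 pos [ 0.5648 -0.3974  0.0377] yawy -46.09 z [-1.5e-03  3.0e-04 -1.0e+00] gap 0.0910197397584831 q6 0.158 F [ 0.4 -0.3  0.6]
[-0.12333136 -0.00546971 -0.16959485]
```

Closing slowly with the hand value, in small steps.

Call:
servo_tool([
  [[-0.1,0,-0.15,0,0,0,0.85],[-0.1,0,-0.15,0,0,0,0.75],[-0.1,0,-0.15,0,0,0,0.7],[-0.1,0,-0.15,0,0,0,0.67],[-0.1,0,-0.15,0,0,0,0.64],[-0.1,0,-0.15,0,0,0,0.5],[-0.1,0,-0.15,0,0,0,0.5],[-0.1,0,-0.15,0,0,0,0.5],[-0.1,0,-0.15,0,0,0,0.5]],
], grip_force=25)

```text
time: 16.25
ee_pos: [0.5631, -0.3968, 0.0348]
ee_rot: [0.927, 0.374, -0.001, -0.001]
ft_force: [-0.6, 0.3, -0.0]
finger_gap: 0.0458
finger_force: 0.0
```

```bash
python3 - <<'E'
from fit import *
from station import grab_frame
from st import st
st()
s=grab_frame('side');t=grab_frame('top');pickle.dump((t,s),open('re2.pkl','wb'))
x,c=fit({'side':s},lie,[.5636,-.3975,.766]);print('lie',x[:2],np.degrees(x[2]),c)
t0,s0=pickle.load(open('re.pkl','rb'))
# per-pixel brown change in the area, side
h0=cv2.cvtColor(s0['pixels'],cv2.COLOR_RGB2HSV);h1=cv2.cvtColor(s['pixels'],cv2.COLOR_RGB2HSV)
P=proj('side',lie([.5636,-.3975,.766]));print(P.round(0).tolist())
print('tcp px',proj('side',[[.5631,-.3968,.0348],[.5631,-.3968,.0348+.06]]).round(0))
fy=np.array([np.cos(np.radians(-46.1)),np.sin(np.radians(-46.1)),0])
print('fingers px',proj('side',[np.array([.5631,-.3968,.0348])+fy*.0228*k for k in(-1,1)]).round(0))
# ascii map: B brown, . tile bright, # dark
for r in range(285,375,3):
    print(r,''.join('B' if (h1[r,c,1]>110 and 3<h1[r,c,0]<18) else '#' if h1[r,c,2]<70 else '.' for c in range(285,385,2)))
E
```

```text
t 16.25 pos [ 0.5631 -0.3968  0.0348] yawy -46.09 z [-0.0025  0.0012 -1.    ] gap 0.0458129496149926 q6 0.158 F [-0.6  0.3 -0. ]
lie [ 0.56377651 -0.39768963] 43.91985523715799 [np.float64(0.859674309856844)]
[[306.0, 359.0], [312.0, 345.0], [326.0, 326.0], [331.0, 324.0], [325.0, 338.0], [312.0, 356.0], [331.0, 374.0], [337.0, 359.0], [350.0, 340.0], [354.0, 338.0], [348.0, 351.0], [336.0, 371.0]]
tcp px [[330. 346.]
 [332. 331.]]
fingers px [[321. 341.]
 [340. 352.]]
285 .....#####.#.######################...............
288 ....################################..............
291 ...#################################..............
294 .#################################................
297 .##########.##########B##########.................
300 .#############.###################................
303 ...####....########.#################.............
306 ...####......################..##.######....#.....
309 ...#....######..######.#####..#...B..###########..
312 ..........#######.############...####...######.###
315 .........######.####.########...#######.##########
318 ...........###B##
[... 323 characters left out ...]
......#BBBBBBBBBB####.##.########.......
339 .................BBBBBBBBBB#####B#########........
342 ................BBBBBBBBBBB####BBB..#####.........
345 ..............BBBBBBBBBBBBB###BBB....####.........
348 ..............BBBBBBBBBBBBB##BBBB....##...........
351 .............BBBBBBBBBBBBBBBBBBB..................
354 ............BBBBBBBBBBBBBBBBBBB...................
357 ............BBBBBBBBBBBBBBBBBB....................
360 ............BBBBBBBBBBBBBBBBB.....................
363 ...............BBBBBBBBBBBBB......................
366 .................BBBBBBBBBB.......................
369 ....................BBBBBB........................
372 ......................BB..........................
```

```bash
python3 - <<'E'
from h import *
import cv2
q=R.from_quat([.649,.748,-.091,.106]);p=np.array([.5862,.1647,.1026])
for name,yy in(('toward near',1),('far',-1)):
  for e in(0,-.01,-.02,-.03,-.04):
    for off in(.022,.029,.036):
        print(name,e,off,((proj('side',p+q.apply([0,yy*off,e]))-[220,120])*5).round(0)[0],end=' ')
    print()
t,s=pickle.load(open('re2.pkl','rb'));h=cv2.cvtColor(t['pixels'],cv2.COLOR_RGB2HSV)
from fit import lie
print(proj('top',lie([.5636,-.3975,.766])).round(0).tolist())
for r in range(195,250,2):print(r,''.join('B' if (h[r,c,1]>90 and 3<h[r,c,0]<18) else '#' if h[r,c,2]<70 else '.' for c in range(455,540)))
E
```

```text
toward near 0 0.022 [382. 196.] toward near 0 0.029 [393. 194.] toward near 0 0.036 [404. 191.] 
toward near -0.01 0.022 [380. 180.] toward near -0.01 0.029 [391. 178.] toward near -0.01 0.036 [403. 175.] 
toward near -0.02 0.022 [378. 164.] toward near -0.02 0.029 [390. 161.] toward near -0.02 0.036 [401. 159.] 
toward near -0.03 0.022 [377. 148.] toward near -0.03 0.029 [388. 145.] toward near -0.03 0.036 [400. 143.] 
toward near -0.04 0.022 [375. 131.] toward near -0.04 0.029 [386. 129.] toward near -0.04 0.036 [398. 126.] 
far 0 0.022 [310. 212.] far 0 0.029 [298. 214.] far 0 0.036 [286. 217.] 
far -0.01 0.022 [308. 196.] far -0.01 0.029 [296. 198.] far -0.01 0.036 [284. 201.] 
far -0.02 0.022 [306. 180.] far -0.02 0.029 [294. 182.] far -0.02 0.036 [282. 185.] 
far -0.03 0.022 [304. 163.] far -0.03 0.029 [292. 166.] far -0.03 0.036 [280. 168.] 
far -0.04 0.022 [302. 147.] far -0.04 0.029 [290. 149.] far -0.04 0.036 [278. 152.] 
[[494.0, 238.0], [490.0, 231.0], [474.0, 214.0], [464.0, 208.0], [468.0, 216.0], [484.0, 231.0], [511.0, 221.0], [508.0, 213.0], [491.0, 197.0], [481.0, 1
[... 1858 characters left out ...]
..........############################################################
237 ...........................##########################################################
239 .............................########################################################
241 ...............................######################################################
243 .................................####################################################
245 ...................................##################################################
247 .....................................################################################
249 .......................................##############################################
```

The first picture of the held tee, and this one, show the real fingertips about 28 mm behind the reported TCP. So both grips were too high, which explains the tipping. I'll reopen and go 26 mm deeper.

Call:
servo_tool([
  [[0,0,0.5,0,0,0,1],[0,0,0.5,0,0,0,1],[0,0,0.5,0,0,0,1],[0,0,0.5,0,0,0,1],[0,0,-1,0,0,0,1],[0,0,-2,0,0,0,1],[0,0,-2.6,0,0,0,1],[0,0,-2.6,0,0,0,1]],
])

```text
time: 17.15
ee_pos: [0.5623, -0.3962, 0.0071]
ee_rot: [0.927, 0.374, -0.002, -0.002]
ft_force: [-0.6, 0.7, -0.4]
finger_gap: 0.0915
finger_force: 0.0
```

```bash
python3 - <<'E'
from st import *
from station import grab_frame
import cv2
p,r=st()
h=cv2.cvtColor(grab_frame('side')['pixels'],cv2.COLOR_RGB2HSV)
print('tips',proj('side',[p+r.apply([0,s*.0455,e]) for e in(0,-.02,-.03) for s in(1,-1)]).round(0).tolist())
for r in range(310,378,3):print(r,''.join('B' if (h[r,c,1]>110 and 3<h[r,c,0]<18) else '#' if h[r,c,2]<70 else '.' for c in range(285,385)))
E
```

```text
t 17.15 pos [ 0.5623 -0.3962  0.0071] yawy -46.09 z [-0.0043  0.0025 -1.    ] gap 0.0914954169828476 q6 0.158 F [-0.6  0.7 -0.4]
tips [[348.0, 364.0], [312.0, 343.0], [349.0, 359.0], [312.0, 338.0], [349.0, 357.0], [312.0, 335.0]]
310 ...#############.##############################.#####################...............................
313 .....##############B...#################################....##############..........................
316 ....################.#####..###########################...###.........##########.....######.........
319 .........########..#.###########..B#################B..####................######################...
322 .............##################........##################......................##################...
325 ...................##############...........#B##########..................######################....
328 ....................############.######..BBBBBBBBBB##########...........######################......
331 ....................##########........#######BBBBBBBBBBB##########....#######################.......
334 ....................#####
[... 845 characters left out ...]
BBBBBBBBBBBBBBBBBBBBBBBBBBBBB...######................................
361 ..........................BBBBBBBBBBBBBBBBBBBBBBBBBBBBBBB.....####..................................
364 ..............................BBBBBBBBBBBBBBBBBBBBBBBBB.............................................
367 ...................................BBBBBBBBBBBBBBBBBB...............................................
370 ........................................BBBBBBBBBBB.................................................
373 .............................................BB.....................................................
376 ....................................................................................................
```

Call:
servo_tool([
  [[0.1,-0.1,0.5,0,0,0,1],[0.1,-0.1,0.5,0,0,0,0.5],[0.1,-0.1,0.5,0,0,0,0.5],[0.1,-0.1,0.5,0,0,0,0.5],[0.1,-0.1,0.5,0,0,0,0.5],[0.1,-0.1,0.5,0,0,0,0.5],[0.1,-0.1,0.5,0,0,0,0.5],[0.1,-0.1,0.5,0,0,0,0.5],[0.1,-0.1,2,0,0,0,0.5],[0.1,-0.1,4,0,0,0,0.5],[0.1,-0.1,4,0,0,0,0.5]],
], grip_force=25)

```text
time: 18.3
ee_pos: [0.5659, -0.3992, 0.0528]
ee_rot: [0.927, 0.374, 0.0, 0.001]
ft_force: [0.6, -0.2, -1.9]
finger_gap: 0.0591
finger_force: 25.0
```

```bash
python3 - <<'E'
from st import *
from station import grab_frame
import cv2
p,r=st()
h=cv2.cvtColor(grab_frame('side')['pixels'],cv2.COLOR_RGB2HSV)
print('tips',proj('side',[p+r.apply([0,s*.03,e]) for e in(0,-.02,-.03) for s in(1,-1)]).round(0).tolist())
for r in range(300,372,3):print(r,''.join('B' if (h[r,c,1]>110 and 3<h[r,c,0]<18) else '#' if h[r,c,2]<70 else '.' for c in range(290,375)))
E
```

```text
t 18.3 pos [ 0.5659 -0.3992  0.0528] yawy -46.09 z [ 0.0015 -0.0019 -1.    ] gap 0.0590839855724504 q6 0.157 F [ 0.6 -0.2 -1.9]
tips [[345.0, 350.0], [320.0, 335.0], [346.0, 344.0], [321.0, 330.0], [346.0, 342.0], [321.0, 327.0]]
300 .########.......#...#################################B....######B##########..........
303 .#####...#############....###########################....##.........#############.###
306 ............#################..#B########################..........###....###########
309 ............##########..###########..##################..........##########...#######
312 ................#####..#############......############.........######################
315 .......................#############............B####################################
318 ........................###################BBBBB.......##############################
321 ........................###########BBBBB#########BBBBB...############################
324 ........................########BBBBBBBBBBBBB########################################
327 ........................######BBBBBBBBBBBBBBBBBBBBB#####
[... 589 characters left out ...]
.....BBBBBBBBBBBBBBBBBBBBBBBBBBBBBBBBBB###B...........................
351 .....................BBBBBBBBBBBBBBBBBBBBBBBBBBBBBBBBBBB.............................
354 ..........................BBBBBBBBBBBBBBBBBBBBBBBBBBBB...............................
357 ...............................BBBBBBBBBBBBBBBBBBBBB.................................
360 ....................................BBBBBBBBBBBBBB...................................
363 .........................................BBBBB.......................................
366 .....................................................................................
369 .....................................................................................
```

Call:
servo_tool([
  [[0,0,4,0,0,0,0.5],[-1,1,6,-36.75,-35.35,0,0.5],[-1,1,6,-36.75,-35.35,0,0.5],[-1,1,6,-36.75,-35.35,0,0.5],[-1,1,6,-36.75,-35.35,0,0.5],[-1,1,6,-36.75,-35.35,0,0.5],[-1,1,6,-36.75,-35.35,0,0.5],[-1,1,6,-36.75,-35.35,0,0.5],[-1,1,3,-36.75,-35.35,0,0.5],[-1,1,0.5,-36.75,-35.35,0,0.5],[-1,1,0.5,-36.75,-35.35,0,0.5],[-1,1,0.5,-36.75,-35.35,0,0.5]],
])

```text
time: 19.55
ee_pos: [0.5816, -0.3615, 0.2068]
ee_rot: [0.869, 0.341, 0.113, 0.341]
ft_force: [0.3, 0.3, -1.6]
finger_gap: 0.059
finger_force: 25.0
```

```bash
python3 - <<'E'
from st import *
from station import grab_frame
import cv2
p,r=st();print('tilt',np.degrees(np.arccos(-r.as_matrix()[2,2])),'tool y',r.as_matrix()[:,1].round(3))
def blk(p,r): # block verts in world from TCP: tool y=block z dir(top), tool z=-u
    # block frame: z along tool y; y(up flank B) = -tool z ; x = y cross z
    y=-r.apply([0,0,1]);z=r.apply([0,1,0]);x=np.cross(y,z)
    c=p-y*.005-z*.03+y*.023
    from fit import V
    return c+V@np.array([x,y,z])
v=blk(p,r);print('lowest',v[:,2].min(),'px',proj('side',v).round(0).tolist())
h=cv2.cvtColor(grab_frame('side')['pixels'],cv2.COLOR_RGB2HSV)
for r in range(300,384,3):print(r,''.join('B' if (h[r,c,1]>110 and 3<h[r,c,0]<18) else '#' if h[r,c,2]<70 else '.' for c in range(270,375)))
E
```

```text
t 19.55 pos [ 0.5816 -0.3615  0.2068] yawy -46.08 z [ 0.429  -0.5153 -0.7419] gap 0.058971577615099934 q6 1.295 F [ 0.3  0.3 -1.6]
tilt 42.10602310618749 tool y [ 0.515 -0.535  0.67 ]
lowest 0.1820147497898026 px [[310.0, 291.0], [310.0, 274.0], [326.0, 257.0], [338.0, 260.0], [337.0, 276.0], [323.0, 293.0], [331.0, 289.0], [331.0, 271.0], [346.0, 253.0], [359.0, 256.0], [359.0, 273.0], [344.0, 291.0]]
300 .........................................................................................................
303 .........................................................................................................
306 .........................................................................................................
309 .........................................................................................................
312 .........................................................................................................
315 .........................................................................................................
318 ..............................
[... 1685 characters left out ...]
........................................
366 .........................................................................................................
369 .........................................................................................................
372 .........................................................................................................
375 .........................................................................................................
378 .........................................................................................................
381 .........................................................................................................
```

```bash
python3 - <<'E'
from st import *
o=get_obs();print(o['q'].round(3),o['qd'].round(2))
E
```

```text
[-0.472  0.123  2.169 -1.063  0.306  1.296] [-0.01  0.03 -0.01  0.   -0.    0.02]
```

Call:
servo_tool([
  [[0,0,0,0,0,0,0.5],[0,0,0,0,0,0,0.5]],
])

```text
time: 19.8
ee_pos: [0.581, -0.3614, 0.2052]
ee_rot: [0.87, 0.34, 0.113, 0.34]
ft_force: [0.6, -0.2, -1.6]
finger_gap: 0.0587
finger_force: 25.0
```

```bash
python3 - <<'E'
from st import *
st();o=get_obs();print(o['q'].round(3),o['qd'].round(2))
E
```

```text
t 19.8 pos [ 0.581  -0.3614  0.2052] yawy -46.29 z [ 0.4272 -0.5146 -0.7435] gap 0.058692493224930364 q6 1.298 F [ 0.6 -0.2 -1.6]
[-0.473  0.129  2.169 -1.062  0.306  1.298] [ 0.    0.01  0.    0.   -0.    0.01]
```

```bash
cat >>st.py <<'E'
def tool(yawy,tilt=0): # yaw heading of tool y when down (deg), then lean of tool z toward that heading by tilt deg
    a,b=np.radians([yawy,tilt]);h=np.array([np.cos(a),np.sin(a),0]);k=np.array([0,0,1.])
    z=-np.cos(b)*k+np.sin(b)*h; y=np.cos(b)*h+np.sin(b)*k
    return R.from_matrix(np.column_stack([np.cross(y,z),y,z]))
def to(P,T):
    p,r=st();print('cm',((np.array(P)-p)*100).round(2),'deg',np.degrees((T*r.inv()).as_rotvec()).round(2))
E
python3 -c "
from st import *
to([.55,-.33,.2],tool(-46));to([.55,-.33,.2],tool(0))"
```

```text
t 19.8 pos [ 0.581  -0.3614  0.2052] yawy -46.29 z [ 0.4272 -0.5146 -0.7435] gap 0.058692493224930364 q6 1.298 F [ 0.6 -0.2 -1.6]
cm [-3.1   3.14 -0.52] deg [31.98 27.18  1.26]
t 19.8 pos [ 0.581  -0.3614  0.2052] yawy -46.29 z [ 0.4272 -0.5146 -0.7435] gap 0.058692493224930364 q6 1.298 F [ 0.6 -0.2 -1.6]
cm [-3.1   3.14 -0.52] deg [19.35 38.56 45.14]
```

Call:
servo_tool([
  [[-3,3,0,32,27.2,1.3,0.5],[-3,3,0,32,27.2,1.3,0.5],[-3,3,0,32,27.2,1.3,0.5],[-3,3,0,32,27.2,1.3,0.5],[-3,3,0,32,27.2,1.3,0.5],[-3,3,0,32,27.2,1.3,0.5],[-3,3,0,32,27.2,1.3,0.5]],
])

```text
time: 20.5
ee_pos: [0.5523, -0.3331, 0.2053]
ee_rot: [0.927, 0.374, -0.0, -0.003]
ft_force: [-1.0, 0.6, -1.9]
finger_gap: 0.0593
finger_force: 25.0
```

```bash
python3 -c "
from st import *
print(get_obs()['q'].round(3))
to([.52,-.33,.2],tool(45));to([.52,-.33,.2],tool(45,51))"
```

```text
[-0.58   0.265  1.832  0.003  1.049  0.222]
t 20.5 pos [ 0.5523 -0.3331  0.2053] yawy -46.03 z [-0.0022  0.0047 -1.    ] gap 0.05926904283978207 q6 0.222 F [-1.   0.6 -1.9]
cm [-3.23  0.31 -0.53] deg [-0.11 -0.31 91.03]
t 20.5 pos [ 0.5523 -0.3331  0.2053] yawy -46.03 z [-0.0022  0.0047 -1.    ] gap 0.05926904283978207 q6 0.222 F [-1.   0.6 -1.9]
cm [-3.23  0.31 -0.53] deg [ -0.6  -56.73  84.29]
```

Call:
servo_tool([
  [[-3,0,0,0,0,91,0.5],[-3,0,0,0,0,91,0.5],[-3,0,0,0,0,91,0.5],[-3,0,0,0,0,91,0.5],[-3,0,0,0,0,91,0.5],[-3,0,0,0,0,91,0.5],[-3,0,0,0,0,91,0.5],[-3,0,0,-0.6,-56.7,84.3,0.5],[-3,0,0,-0.6,-56.7,84.3,0.5],[-3,0,0,-0.6,-56.7,84.3,0.5],[-3,0,0,-0.6,-56.7,84.3,0.5],[-3,0,0,-0.6,-56.7,84.3,0.5],[-3,0,0,-0.6,-56.7,84.3,0.5],[-3,0,0,-0.6,-56.7,84.3,0.5],[-3,0,0,-0.6,-56.7,84.3,0.5],[-3,0,0,-0.6,-56.7,84.3,0.5],[-3,0,0,-0.6,-56.7,84.3,0.5],[-3,0,0,-0.6,-56.7,84.3,0.5],[-3,0,0,-0.6,-56.7,84.3,0.5],[-3,0,0,-0.6,-56.7,84.3,0.5]],
])

```text
time: 22.5
ee_pos: [0.5215, -0.331, 0.2058]
ee_rot: [0.345, 0.833, 0.399, 0.166]
ft_force: [-0.8, 0.3, -0.5]
finger_gap: 0.0592
finger_force: 25.0
```

```bash
python3 - <<'E'
from st import *
from fit import V,mask
from station import grab_frame
import cv2
print(get_obs()['q'].round(3))
to([.52,-.33,.2],tool(45,51))
p,r=get_obs()['ee_pos'],R.from_quat(get_obs()['ee_rot'])
f=grab_frame('side');h=cv2.cvtColor(f['pixels'],cv2.COLOR_RGB2HSV);M=((h[...,1]>110)&(h[...,0]>3)&(h[...,0]<18))
def blk(s):
    y=-r.apply([0,0,1]);z=r.apply([0,1,0]);x=np.cross(y,z)
    return p-y*s-z*.03+y*.023+V@np.array([x,y,z])
for s in np.arange(-.01,.03,.005):
    v=blk(s);m=np.zeros(M.shape,np.uint8);cv2.fillConvexPoly(m,cv2.convexHull(proj('side',v).astype(np.int32)),1)
    print(s.round(3),'low',v[:,2].min().round(4),'IoU-ish brown in',(M&(m>0)).sum(),'of',m.sum())
v=proj('side',blk(.005)).round(0);print(v.min(0),v.max(0));x0,y0=(v.min(0)-8).astype(int);x1,y1=(v.max(0)+8).astype(int);print(x0)
for q in range(y0,y1,3):print(q,''.join('B' if M[q,c] else '#' if h[q,c,2]<70 else '.' for c in range(x0,x1)))
E
```

```text
[-0.993  0.356  1.953  0.928  1.262 -2.28 ]
t 22.5 pos [ 0.5215 -0.331   0.2058] yawy 45.07 z [ 0.5517  0.5503 -0.6267] gap 0.05915418133953564 q6 -2.28 F [-0.8  0.3 -0.5]
cm [-0.15  0.1  -0.58] deg [-0.09  0.19  0.02]
-0.01 low 0.1886 IoU-ish brown in 944 of 1891
-0.005 low 0.1855 IoU-ish brown in 978 of 1873
0.0 low 0.1824 IoU-ish brown in 1011 of 1877
0.005 low 0.1792 IoU-ish brown in 1013 of 1834
0.01 low 0.1761 IoU-ish brown in 1002 of 1792
0.015 low 0.173 IoU-ish brown in 972 of 1802
0.02 low 0.1698 IoU-ish brown in 945 of 1795
0.025 low 0.1667 IoU-ish brown in 904 of 1767
[275. 250.] [329. 301.]
267
242 ################################......................................
245 ######################################................................
248 ##########################################............................
251 #####.######################################..........................
254 ####.#################################................................
257 ###.B################################.................................
260 #B.B############################
[... 538 characters left out ...]
BBBBBBBBBBBBBB...........
284 ####.....##..#####BBBBB#####BBBBBBBBBBBBBBBBBBBBBBBBBBBBBB............
287 ##################BBBB#####BBBBBBBBBBBBBBBBBBBBBBBBBBBBB..............
290 ####.###########BB#####.#BBBBBBBBBBBBBBBBBBBBBBBBBBBBBBB..............
293 ###..##########B###########BBBBBBBBBBBBBBBBBBBBBBBBBBB................
296 ###.############################..BBBBBBBBBBBBBBBBBBB.................
299 ###############################...............BBBBBB..................
302 ###############.##########............................................
305 ####################..................................................
308 ###########...####....................................................
```

Call:
servo_tool([
  [[0,0,-4,0,0,0,0.5],[0,0,-8,0,0,0,0.5],[0,0,-12,0,0,0,0.5],[0,0,-14.5,0,0,0,0.5],[0,0,-16,0,0,0,0.5],[0,0,-16,0,0,0,0.5],[0,0,-16,0,0,0,0.5]],
])

```text
time: 23.25
ee_pos: [0.5216, -0.3317, 0.0462]
ee_rot: [0.345, 0.833, 0.399, 0.166]
ft_force: [0.6, -0.7, -2.0]
finger_gap: 0.059
finger_force: 25.0
```

```bash
python3 -c "
from st import *
to([.5215,-.331,.0343],tool(45,51));print(get_obs()['q'].round(3))"
```

```text
t 23.25 pos [ 0.5216 -0.3317  0.0462] yawy 45.05 z [ 0.5525  0.5502 -0.6261] gap 0.059000735590749004 q6 -2.512 F [ 0.6 -0.7 -2. ]
cm [-0.01  0.07 -1.19] deg [-0.11  0.22  0.05]
[-0.994  0.617  1.951  1.015  1.116 -2.512]
```

Call:
servo_tool([
  [[0,0,-0.6,0,0,0,0.5],[0,0,-1,0,0,0,0.5],[0,0,-1.1,0,0,0,0.5],[0,0,-1.2,0,0,0,0.5],[0,0,-1.2,0,0,0,0.5]],
])

```text
time: 23.75
ee_pos: [0.5215, -0.3315, 0.034]
ee_rot: [0.345, 0.833, 0.4, 0.166]
ft_force: [-1.3, -0.6, 6.2]
finger_gap: 0.0588
finger_force: 25.0
```

Call:
servo_tool([
  [[0,0,0,0,0,0,0.71],[0,0,0,0,0,0,0.71],[0,0,0,0,0,0,0.71],[-0.3,-0.3,0,0,0,0,0.71],[-0.6,-0.6,0,0,0,0,0.72],[-0.9,-0.9,0,0,0,0,0.72],[-1.2,-1.2,0.05,0,0,0,0.72],[-1.5,-1.5,0.1,0,0,0,0.72],[-1.8,-1.8,0.1,0,0,0,0.72],[-2.1,-2.1,0.2,0,0,0,0.72],[-2.1,-2.1,0.2,0,0,0,0.72]],
])

```text
time: 24.85
ee_pos: [0.5, -0.3528, 0.0354]
ee_rot: [0.345, 0.833, 0.399, 0.166]
ft_force: [-0.1, 0.3, -0.1]
finger_gap: 0.0654
finger_force: 0.0
```

```bash
python3 - <<'E'
from st import *
from station import grab_frame
import cv2
p,r=st()
f=grab_frame('side');h=cv2.cvtColor(f['pixels'],cv2.COLOR_RGB2HSV);M=((h[...,1]>110)&(h[...,0]>3)&(h[...,0]<18))
from fit import up
v=proj('side',up([.495,-.358,np.radians(135)]));print(v.round(0).tolist())
x0,y0=(v.min(0)-20).astype(int);x1,y1=(v.max(0)+20).astype(int);print(x0)
for q in range(y0,min(y1,400),3):print(q,''.join('B' if M[q,c] else '#' if h[q,c,2]<70 else '.' for c in range(x0,x1)))
E
```

```text
t 24.85 pos [ 0.5    -0.3528  0.0354] yawy 44.98 z [ 0.5523  0.5503 -0.6262] gap 0.06535275734121106 q6 -2.536 F [-0.1  0.3 -0.1]
[[315.0, 355.0], [300.0, 358.0], [279.0, 346.0], [276.0, 333.0], [291.0, 330.0], [311.0, 342.0], [315.0, 340.0], [300.0, 343.0], [278.0, 331.0], [276.0, 318.0], [290.0, 315.0], [312.0, 326.0]]
255
294 ................................................................................
297 ................................................................................
300 ..............................................BBBBBBBB..........................
303 ........####.............................BBBBBBBBBBBBBBBBBB.....................
306 .....###############...................BBBBBBBBBBBBBBBBBBBBBBBBBB...............
309 ....#########.###########...........BBBBBBBBBBBBBBBBBBBBBBBBBBBBBBBBBBB.........
312 ...############################...BBBBBBBBBBBBBBBBBBBBBBBBBBBBBBBBBBBBBBB.......
315 ..#################################....BBBBBBBBBBBBBBBBBBBBBBBBBBBBBBBBBBBB.....
318 ....#########################.##########..#.BBBBBBBBBBBBBBBBBBBBBBBBBBBBBBBBBB..
321 ....
[... 906 characters left out ...]
....................
354 #############..##.############..................................................
357 ########..###########B##############............................................
360 #####################B#############.............................................
363 #########.########B############.................................................
366 #########.##################....................................................
369 ########################........................................................
372 ###############B#######.........................................................
375 ################..######........................................................
```

The block fell back onto its flank, just short of the balance angle. The real tips sit further back, so there is room for a larger tilt. I'll back off, untilt and measure again.

```bash
python3 -c "
from st import *
to([.532,-.321,.16],tool(45))"
```

```text
t 24.9 pos [ 0.5001 -0.3526  0.0353] yawy 44.98 z [ 0.5523  0.5503 -0.6261] gap 0.06576836770274419 q6 -2.536 F [0.1 1.2 0.8]
cm [ 3.19  3.16 12.47] deg [-36.18  36.28   0.05]
```

Call:
servo_tool([
  [[-2.5,-2.5,2.8,0,0,0,1],[-4.4,-4.4,6,0,0,0,1],[-3,-3,10,-18,18,0,1],[0,0,13,-36.2,36.3,0,1],[3.2,3.2,13,-36.2,36.3,0,1],[3.2,3.2,13,-36.2,36.3,0,1],[3.2,3.2,13,-36.2,36.3,0,1],[3.2,3.2,13,-36.2,36.3,0,1],[3.2,3.2,13,-36.2,36.3,0,1]],
])

```text
time: 25.8
ee_pos: [0.5341, -0.3187, 0.1662]
ee_rot: [0.381, 0.924, -0.003, 0.0]
ft_force: [-0.1, -0.5, -0.3]
finger_gap: 0.0911
finger_force: 0.0
```

```bash
python3 - <<'E'
from st import *
from fit import *
from station import grab_frame
p,r=st()
s=grab_frame('side');t=grab_frame('top')
for fr in({'side':s},{'side':s,'top':t}):
    x,c=fit(fr,lie,[.532,-.321,np.radians(135)]);print('lie',x[:2],np.degrees(x[2]),c)
x,c=fit({'side':s},up,[.495,-.358,np.radians(135)]);print('up',x[:2],np.degrees(x[2]),c)
E
```

```text
t 25.8 pos [ 0.5341 -0.3187  0.1662] yawy 45.17 z [-0.0021 -0.0052 -1.    ] gap 0.09106846014133374 q6 -1.357 F [-0.1 -0.5 -0.3]
lie [ 0.53420905 -0.31856686] 134.8195689393573 [np.float64(0.9838659495977599)]
lie [ 0.53392302 -0.31832537] 134.3667545114471 [np.float64(0.9810759184398739), np.float64(0.803636760771037)]
up [ 0.53333728 -0.324842  ] 153.90280326577874 [np.float64(0.8701790633608816)]
```

Call:
servo_tool([
  [[0,0,-5,0,0,0,1],[0,0,-10,0,0,0,1],[0,0,-14,0,0,0,1],[0,0,-15.5,0,0,0,1],[0,0,-15.5,0,0,0,1],[0,0,-15.5,0,0,0,0.5],[0,0,-15.5,0,0,0,0.5],[0,0,-15.5,0,0,0,0.5],[0,0,-15.5,0,0,0,0.5],[0,0,-15.5,0,0,0,0.5],[0,0,-15.5,0,0,0,0.5],[0,0,-11,0,0,0,0.5],[0,0,-8,40.3,-40.3,0,0.5],[0,0,-8,40.3,-40.3,0,0.5],[0,0,-8,40.3,-40.3,0,0.5],[0,0,-8,40.3,-40.3,0,0.5],[0,0,-8,40.3,-40.3,0,0.5],[0,0,-8,40.3,-40.3,0,0.5],[0,0,-8,40.3,-40.3,0,0.5],[0,0,-8,40.3,-40.3,0,0.5]],
], grip_force=25)

```text
time: 27.9
ee_pos: [0.5308, -0.3205, 0.0833]
ee_rot: [0.338, 0.811, 0.442, 0.182]
ft_force: [-0.2, -0.4, -1.9]
finger_gap: 0.0597
finger_force: 25.0
```

```bash
cat >chk.py <<'E'
from st import *
from fit import V
from station import grab_frame
import cv2
p,r=st();m=r.as_matrix();print('tilt',np.degrees(np.arccos(-m[2,2])).round(1))
h=cv2.cvtColor(grab_frame('side')['pixels'],cv2.COLOR_RGB2HSV);M=((h[...,1]>110)&(h[...,0]>3)&(h[...,0]<18)).astype(np.uint8)
for s in np.arange(-.01,.021,.004):
    y=-r.apply([0,0,1]);z=r.apply([0,1,0]);x=np.cross(y,z);v=p-y*s-z*.03+y*.023+V@np.array([x,y,z])
    u=proj('side',v);a=np.zeros(M.shape,np.uint8);cv2.fillConvexPoly(a,cv2.convexHull(np.round(u).astype(np.int32)),1)
    x0,y0=(u.min(0)-15).astype(int);x1,y1=(u.max(0)+15).astype(int);A=a[y0:y1,x0:x1];B=M[y0:y1,x0:x1]
    print(round(s,3),'low',v[:,2].min().round(4),'in',(A&B).sum(),'out',(B&(1-A)).sum(),'of',A.sum())
E
python3 chk.py
```

```text
t 27.9 pos [ 0.5308 -0.3205  0.0833] yawy 44.5 z [ 0.5933  0.5937 -0.5437] gap 0.05973747325788231 q6 -2.517 F [-0.2 -0.4 -1.9]
tilt 57.1
-0.01 low 0.0634 in 681 out 95 of 1621
-0.006 low 0.0613 in 725 out 48 of 1635
-0.002 low 0.0591 in 741 out 27 of 1628
0.002 low 0.0569 in 741 out 28 of 1586
0.006 low 0.0547 in 734 out 31 of 1596
0.01 low 0.0526 in 698 out 69 of 1569
0.014 low 0.0504 in 680 out 83 of 1582
0.018 low 0.0482 in 643 out 120 of 1543
```

Call:
servo_tool([
  [[0,0,-3,0,0,0,0.5],[0,0,-4.4,0,0,0,0.5],[0,0,-4.8,0,0,0,0.5],[0,0,-5,0,0,0,0.5],[0,0,-5,0,0,0,0.5]],
])

```text
time: 28.45
ee_pos: [0.5326, -0.3203, 0.0359]
ee_rot: [0.336, 0.812, 0.44, 0.182]
ft_force: [0.5, -0.5, -1.1]
finger_gap: 0.0598
finger_force: 25.0
```

Call:
servo_tool([
  [[0,0,-0.25,0,0,0,0.5],[0,0,-0.3,0,0,0,0.5],[0,0,-0.3,0,0,0,0.69],[0,0,-0.3,0,0,0,0.69],[0,0,-0.3,0,0,0,0.7],[-0.3,-0.3,-0.3,0,0,0,0.7],[-0.6,-0.6,-0.3,0,0,0,0.7],[-0.9,-0.9,-0.3,0,0,0,0.7],[-1.3,-1.3,-0.3,0,0,0,0.7],[-1.7,-1.7,-0.2,0,0,0,0.7],[-2.2,-2.2,-0.1,0,0,0,0.7],[-2.7,-2.7,0,0,0,0,0.7]],
])

```text
time: 29.65
ee_pos: [0.5048, -0.3478, 0.0354]
ee_rot: [0.337, 0.812, 0.441, 0.182]
ft_force: [-0.0, 0.0, 0.4]
finger_gap: 0.0639
finger_force: 0.0
```

```bash
python3 - <<'E'
from st import *
from fit import *
from station import grab_frame
p,r=st()
s=grab_frame('side')
h=cv2.cvtColor(s['pixels'],cv2.COLOR_RGB2HSV);M=((h[...,1]>110)&(h[...,0]>3)&(h[...,0]<18))
for n,g in(('lie',lie([.54,-.313,np.radians(135)])),('up',up([.506,-.347,np.radians(135)]))):
    v=proj('side',g);print(n,v.round(0).astype(int).tolist())
for q in range(285,366,3):print(q,''.join('B' if M[q,c] else '#' if h[q,c,2]<70 else '.' for c in range(260,350)))
E
```

```text
t 29.65 pos [ 0.5048 -0.3478  0.0354] yawy 44.94 z [ 0.5928  0.5927 -0.5452] gap 0.06386506658876624 q6 -2.593 F [-0.   0.   0.4]
lie [[323, 338], [314, 327], [293, 315], [285, 316], [293, 327], [314, 338], [337, 317], [328, 307], [308, 296], [299, 298], [308, 308], [327, 319]]
up [[318, 350], [304, 353], [283, 341], [280, 328], [295, 325], [315, 337], [319, 334], [304, 337], [282, 325], [280, 312], [294, 310], [316, 321]]
285 ..........................................................................................
288 ..........................................................................................
291 ..........................................................................................
294 ..........................................................................................
297 ..........................................................................................
300 ..........................................................................................
303 ..........................................................................................
306 ....
[... 1191 characters left out ...]
BBBB...............................
345 ###.............#################BBBBBBBBBBBBBBBBBBBBBBBBB................................
348 ########.......######....#####........BBBBBBBBBBBBBBBBBBBB................................
351 .....#####################..................BB............................................
354 ###.....##########B############...........................................................
357 ###########.#####################.........................................................
360 ######...#####################............................................................
363 ##...##########B###########...............................................................
```

The block is now upright: the top outline at rows 312–325 matches the upright prediction. I'll back the fingers out and untilt above it.

```bash
python3 -c "
from st import *
to([.506,-.347,.16],tool(45))"
```

```text
t 29.7 pos [ 0.5044 -0.3486  0.0355] yawy 44.94 z [ 0.5931  0.5922 -0.5454] gap 0.06390181078805676 q6 -2.593 F [-0.2 -0.9  0.4]
cm [ 0.16  0.16 12.45] deg [-40.25  40.28   0.05]
```

Call:
servo_tool([
  [[-1.2,-1.2,0,0,0,0,0.75],[-2.4,-2.4,0,0,0,0,0.75],[-3.8,-3.8,0.5,0,0,0,0.85],[-5.5,-5.5,2.5,0,0,0,1],[-7,-7,5,0,0,0,1],[-6.5,-6.5,9,-10,10,0,1],[-4.5,-4.5,12.5,-40.3,40.3,0,1],[-1.5,-1.5,13,-40.3,40.3,0,1],[0.1,0.1,13,-40.3,40.3,0,1],[0.1,0.1,13,-40.3,40.3,0,1],[0.1,0.1,13,-40.3,40.3,0,1],[0.1,0.1,13,-40.3,40.3,0,1],[0.1,0.1,13,-40.3,40.3,0,1]],
])

```text
time: 31.0
ee_pos: [0.5071, -0.3462, 0.1662]
ee_rot: [0.382, 0.924, -0.002, -0.0]
ft_force: [-0.2, 0.7, 0.0]
finger_gap: 0.0917
finger_force: 0.0
```

```bash
python3 - <<'E'
from st import *
from fit import *
from station import grab_frame
p,r=st()
s=grab_frame('side');t=grab_frame('top')
for fr in({'side':s},{'side':s,'top':t}):
    x,c=fit(fr,up,[.506,-.347,np.radians(135)]);print('up',x[:2],np.degrees(x[2]),c)
x,c=fit({'side':s},up,[.506,-.347,np.radians(135)])
to([x[0],x[1],.006],tool(np.degrees(x[2])-90))
E
```

```text
t 31.0 pos [ 0.5071 -0.3462  0.1662] yawy 45.07 z [-0.0016 -0.0033 -1.    ] gap 0.0917391182078649 q6 -1.419 F [-0.2  0.7  0. ]
up [ 0.50646349 -0.34589492] 134.48279926655002 [np.float64(0.9816010961049129)]
up [ 0.50598363 -0.34566391] 135.3698133356721 [np.float64(0.9781601910983279), np.float64(0.8038256552529751)]
t 31.1 pos [ 0.5059 -0.3466  0.1654] yawy 44.97 z [ 4.0e-04  1.2e-03 -1.0e+00] gap 0.09144777120066376 q6 -1.425 F [ 0.7 -0.7 -0.1]
cm [  0.05   0.07 -15.94] deg [-0.07  0.02 -0.49]
```

Call:
servo_tool([
  [[0,0.05,-5,0,0,-0.3,1],[0,0.05,-10,0,0,-0.3,1],[0,0.05,-14,0,0,-0.3,1],[0,0.05,-15.8,0,0,-0.3,1],[0,0.05,-15.8,0,0,-0.3,1],[0,0.05,-15.8,0,0,-0.3,0.6],[0,0.05,-15.8,0,0,-0.3,0.4],[0,0.05,-15.8,0,0,-0.3,0.4],[0,0.05,-15.8,0,0,-0.3,0.4],[0,0.05,-15.8,0,0,-0.3,0.4],[0,0.05,-15.8,0,0,-0.3,0.4],[0,0.05,-15.8,0,0,-0.3,0.4]],
], grip_force=30)

```text
time: 32.3
ee_pos: [0.5065, -0.3458, 0.0076]
ee_rot: [0.385, 0.923, -0.0, 0.0]
ft_force: [-1.2, 2.4, 5.9]
finger_gap: 0.0459
finger_force: 30.0
```

```bash
python3 -c "
from st import *
H=get_obs()['ee_pos'][2]-.006;print(H)
show((-1,-.21,H+.06),(-1,-.21,H+.006))"
```

```text
0.0015969808698121143
t 32.3 pos [ 0.5065 -0.3458  0.0076] yawy 44.67 z [-1.e-04 -4.e-04 -1.e+00] gap 0.0459372346826934 q6 -1.416 F [-1.2  2.4  5.9]
(-1, -0.21, np.float64(0.061596980869812114)) cm [ 0.65 48.78 13.56] deg [-14.55  -7.25 -36.28]
(-1, -0.21, np.float64(0.007596980869812114)) cm [ 0.86 47.31  8.37] deg [-14.55  -7.25 -36.28]
```

Call:
servo_tool([
  [[0,0,5,0,0,0,0.4],[0,0,10,0,0,0,0.4],[0,1,15,0,0,-8,0.4],[0.1,6,15,-14.55,-7.25,-36.28,0.4],[0.2,11,15,-14.55,-7.25,-36.28,0.4],[0.2,16,15,-14.55,-7.25,-36.28,0.4],[0.3,21,15,-14.55,-7.25,-36.28,0.4],[0.4,26,15,-14.55,-7.25,-36.28,0.4],[0.5,31,15,-14.55,-7.25,-36.28,0.4],[0.5,36,15,-14.55,-7.25,-36.28,0.4],[0.6,41,15,-14.55,-7.25,-36.28,0.4],[0.65,45.5,15,-14.55,-7.25,-36.28,0.4],[0.65,48.8,14.5,-14.55,-7.25,-36.28,0.4],[0.65,48.8,13.6,-14.55,-7.25,-36.28,0.4],[0.65,48.8,13.6,-14.55,-7.25,-36.28,0.4]],
])

```text
time: 33.8
ee_pos: [0.5123, 0.1466, 0.1422]
ee_rot: [0.647, 0.75, -0.091, 0.105]
ft_force: [-0.0, -0.7, -1.3]
finger_gap: 0.0459
finger_force: 30.0
```

```bash
python3 - <<'E'
from st import *
from station import grab_frame
from fit import V
import cv2
show((-1,-.21,.0616),(-1,-.21,.0076),(-1,-.21,.0036))
o=get_obs();p,r=o['ee_pos'],R.from_quat(o['ee_rot'])
print('tips e=0,-1,-2,-3cm')
for y in(.023,.036,-.023,-.036):print(y,proj('side',[p+r.apply([0,y,-e]) for e in(0,.01,.02,.03)]).round(0).astype(int).tolist())
v=proj('side',p+r.apply(V*[1,1,-1]+[0,0,.0016]));print('blk',v.round(0).astype(int).tolist())
h=cv2.cvtColor(grab_frame('side')['pixels'],cv2.COLOR_RGB2HSV);M=((h[...,1]>110)&(h[...,0]>3)&(h[...,0]<18))
x0,y0=(v.min(0)-12).astype(int);x1,y1=(v.max(0)+8).astype(int);print(x0)
for q in range(y0,y1,2):print(q,''.join('B' if M[q,c] else '#' if h[q,c,2]<55 else '.' for c in range(x0,x1)))
E
```

```text
t 33.8 pos [0.5123 0.1466 0.1422] yawy 8.38 z [ 0.0393 -0.2719 -0.9615] gap 0.04588841993629567 q6 0.444 F [-0.  -0.7 -1.3]
(-1, -0.21, 0.0616) cm [ 0.07 -0.45  0.1 ] deg [-0.04 -0.05 -0.23]
(-1, -0.21, 0.0076) cm [ 0.28 -1.93 -5.09] deg [-0.04 -0.05 -0.23]
(-1, -0.21, 0.0036) cm [ 0.3  -2.03 -5.48] deg [-0.04 -0.05 -0.23]
tips e=0,-1,-2,-3cm
0.023 [[272, 155], [272, 152], [271, 148], [271, 145]]
0.036 [[276, 154], [276, 151], [276, 147], [275, 144]]
-0.023 [[256, 158], [256, 155], [255, 152], [255, 148]]
-0.036 [[252, 159], [251, 156], [251, 153], [250, 149]]
blk [[269, 163], [275, 159], [269, 152], [259, 151], [254, 156], [259, 162], [267, 142], [272, 138], [267, 132], [257, 132], [251, 135], [256, 141]]
238
119 ######B#######BBBB.BBBBBBBBBBB######.BBBB..B
121 B...#B#######BBBBBBBBBBBBBBBBB######.BBBBB.B
123 BB..B.#######.BBBBB.BB.B.B.BBB######.BBB.BBB
125 BB..BBBB#####.BBBBBBBBBB.BBBBBB#####..B.BBBB
127 BB.....B.#####BBBBBBB..B.BB.BBB#####...B.BBB
129 .BB.....B######BBBBBBBB....BBBB#####.BBB.BBB
131 BBB.......#####.BB.BBBB.BBBBBB.######BBBB...
133 BBB......B######BBBBBBBBBBBBBBB##
[... 193 characters left out ...]
BBBBB##BBBBBBB
143 BBBBBBBBBBBB#####BBBBBBBBBBBBBBBBBB##.BBBBBB
145 BBBBBBBBBBB..#####BBBBBBBBBBBBBBBBBBBBBBBBBB
147 B..###############BBBBBBBBBBBBBBBBBBBBBBBBBB
149 B##############BBBBBBBBBBBBBBBBBBBBBBBBBBBBB
151 B###############BBBBBBBBBBBBBBBBBBBBBBBBBBBB
153 ....############BBBBBBBBBBBBBBBBBBBBBBBBBBBB
155 ......##.........BBBBBBBBBBBBBBBBBBBBBBBBBBB
157 ..................BBBBBBBBBBBBBBBBBBBBBBBBBB
159 ...................BBBBBBBBBBBBBBBBB...BB...
161 .....................BBBBBBBBBBBBBB.........
163 ..........................BBBBBB............
165 B................###........................
167 BB....#.................##..................
169 BBB..............#............###...........
```

Call:
servo_tool([
  [[0.1,-0.8,-3,0,0,0,0.4],[0.2,-1.3,-4.6,0,0,0,0.4],[0.2,-1.5,-5.1,0,0,0,0.4],[0.2,-1.5,-5.1,0,0,0,0.4],[0.2,-1.5,-5.1,0,0,0,0.4]],
])

```text
time: 34.35
ee_pos: [0.5152, 0.127, 0.0931]
ee_rot: [0.649, 0.748, -0.091, 0.105]
ft_force: [0.2, -0.8, -1.8]
finger_gap: 0.0462
finger_force: 30.0
```

```bash
python3 -c "
from st import *
show((-1,-.21,.0046),(-1,-.21,.0016))"
```

```text
t 34.35 pos [0.5152 0.127  0.0931] yawy 8.1 z [ 0.0395 -0.2723 -0.9614] gap 0.04615542567477971 q6 0.46 F [ 0.2 -0.8 -1.8]
(-1, -0.21, 0.0046) cm [-0.   -0.05 -0.47] deg [-0.04  0.04  0.04]
(-1, -0.21, 0.0016) cm [ 0.01 -0.14 -0.76] deg [-0.04  0.04  0.04]
```

Call:
servo_tool([
  [[0,-0.05,-0.2,0,0,0,0.4],[0,-0.05,-0.35,0,0,0,0.4],[0,-0.05,-0.4,0,0,0,0.4],[0,-0.05,-0.4,0,0,0,0.4],[0,-0.05,-0.4,0,0,0,0.4]],
])

```text
time: 34.85
ee_pos: [0.5151, 0.1271, 0.0891]
ee_rot: [0.649, 0.748, -0.091, 0.105]
ft_force: [-1.9, 1.5, 7.9]
finger_gap: 0.0454
finger_force: 30.0
```

```bash
python3 -c "
from st import *
show((-1,-.21,.0046),(-1,-.21,.0016));print(get_obs()['ft_torque'])"
```

```text
t 34.85 pos [0.5151 0.1271 0.0891] yawy 8.14 z [ 0.0396 -0.2724 -0.9614] gap 0.04542211790034566 q6 0.463 F [-1.9  1.5  7.9]
(-1, -0.21, 0.0046) cm [ 0.01 -0.06 -0.07] deg [-0.03  0.03  0.01]
(-1, -0.21, 0.0016) cm [ 0.02 -0.14 -0.36] deg [-0.03  0.03  0.01]
[-0.08707098  0.64701696 -0.15481672]
```

Call:
servo_tool([
  [[0,0,0.04,0,0,0,0.8],[0,0,0.04,0,0,0,0.8],[0,0,0.04,0,0,0,0.8],[0,0,0.04,0,0,0,0.8],[0,0,0.04,0,0,0,0.8],[0,0,0.04,0,0,0,0.8],[0,0,0.04,0,0,0,0.8],[0,0,0.04,0,0,0,0.8],[0,0,0.04,0,0,0,0.8],[0,0,0.04,0,0,0,0.8],[-0.1,0.7,2.5,0,0,0,0.8],[-0.2,1.4,5,0,0,0,0.8],[-0.3,2.1,7.5,0,0,0,0.8],[-0.3,-3,11,0,0,0,1],[-0.3,-8,13,0,0,0,1],[-0.3,-13,14,0,0,0,1],[-0.3,-18,14,0,0,0,1],[-0.3,-20,14,0,0,0,1]],
])

```text
time: 36.65
ee_pos: [0.5116, -0.0757, 0.2292]
ee_rot: [0.649, 0.748, -0.091, 0.106]
ft_force: [0.3, -0.5, 0.9]
finger_gap: 0.0906
finger_force: 0.0
```

```bash
cat >fin.py <<'E'
from st import *
from station import grab_frame
import cv2
from fit import V,K,mask
st()
fr={n:grab_frame(n) for n in('top','side')}
for n,f in fr.items():cv2.imwrite(f'pics/fin_{n}.png',f['pixels'][:,:,::-1])
rk=np.load('rack.npy');rk[3]+=.0033
o,r=lane(rk,-1);o2,r2=lane(rk,1)
Tt=np.array([[.05,.023],[.05,-.023],[.01,-.023],[.01,-.013],[-.05,-.013],[-.05,.013],[.01,.013],[.01,.023]])
for name,oo,rr,P in(('pointed',o,r,[V]),('tee',o2,r2,[np.vstack([np.c_[q,np.full(len(q),z)] for z in(0,.06)]) for q in(Tt[[0,1,2,7]],Tt[[3,4,5,6]])])):
  for n,f in fr.items():
    h=cv2.cvtColor(f['pixels'],cv2.COLOR_RGB2HSV);M=((h[...,1]>80)&(h[...,0]>3)&(h[...,0]<18)).astype(np.uint8)
    best=[]
    for lx in np.arange(-.25,-.03,.004):
     for ly in(-.004,0,.004):
      for w in np.radians([-10,-5,0,5,10]):
        a=np.zeros(M.shape,np.uint8)
        for p in P:cv2.fillConvexPoly(a,cv2.convexHull(np.round(16*proj(n,oo+rr.apply(R.from_euler('z',w).apply(p)+[lx,ly,0]))).astype(np.int32)),1,shift=4)
        best.append(((M&a).sum()/a.sum(),a.sum(),round(lx,3),ly,round(np.degrees(w))))
    best.sort(reverse=True);print(name,n,[tuple(np.round(b,3).tolist()) for b in best[:4]])
E
python3 fin.py
```

```text
t 36.65 pos [ 0.5116 -0.0757  0.2292] yawy 8.1 z [ 0.0401 -0.2729 -0.9612] gap 0.09061857101401286 q6 0.001 F [ 0.3 -0.5  0.9]
pointed top [(0.943, 902.0, -0.046, 0.0, -5.0), (0.94, 922.0, -0.046, 0.0, 0.0), (0.938, 904.0, -0.05, 0.0, -5.0), (0.931, 908.0, -0.042, 0.0, -5.0)]
pointed side [(0.414, 483.0, -0.05, 0.0, -5.0), (0.408, 488.0, -0.054, 0.0, -5.0), (0.406, 465.0, -0.058, 0.0, -10.0), (0.406, 485.0, -0.046, 0.0, -5.0)]
tee top [(0.92, 965.0, -0.046, 0.004, 0.0), (0.916, 965.0, -0.05, 0.004, 0.0), (0.911, 935.0, -0.042, 0.004, -5.0), (0.907, 932.0, -0.046, 0.004, -5.0)]
tee side [(0.857, 474.0, -0.05, 0.0, -5.0), (0.853, 470.0, -0.046, 0.0, -5.0), (0.853, 449.0, -0.05, 0.0, -10.0), (0.851, 471.0, -0.046, -0.004, -5.0)]
```

Both blocks rest at their stops (x ≈ −0.05 m in each lane), upright and lengthwise. Handing in.

```bash
python3 -c "
from station import job
print(job.finish_job())"
```

```text
the job is handed in; nothing more can be done
None
```

The job is handed in at about 37 s: the tee block is at the far lane's stop and the pointed block at the near lane's, both upright and lengthwise, though the pointed block tipped over on the tile in my first grip (wrist force about 93 N) and I stood it back up before loading it; the side camera's view of its final position was mostly blocked by the gripper, and I did not re-measure the round block, hammer, steel block or tin at the end, but the arm never worked near them.

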